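# Tip the used bungs into the ultrasonic cleaner

## Task

Take the scoop tray of rubber bungs by its slanted handle, draw it out from under the riser shelf, and carry it level over to the bench ultrasonic cleaner with all the bungs still in it. Tip it over the open tank so that all four bungs end up in the tank, then set the empty tray down gently and upright on the bench. Do not knock over or push about the bottles, jug, beaker, dish and carton standing around.

Things in the scene. Friction and masses are not known exactly. Their poses are not given: they have to be found in the camera images.
- tray: Loose aluminium scoop tray, 138 (x) x 100 (y) x 40 mm high, walls 4 mm. Origin: centre of underside, z up. Sides and rear (-x) walled; at +x only a low ramped lip from x = 47 to 74 mm. On the rear wall (x = -63, z = 36 mm) a handle plate 8 thick, 50 wide (y), 70 mm long leans back 30 degrees to -x. Starts with its front 20 to 45 mm under the riser's board, handle to the robot.
- tray_grip (a point): Point on the middle of the handle plate, 45 mm up along it: at (-85.5, 0, 75) mm in the tray's frame; axes parallel to the tray's. To pinch it squarely the tool leans back with the plate and the fingers close through its 8 mm thickness.
- tray_lip (a point): Middle of the pouring lip's upper edge: at (74, 0, 14) mm in the tray's frame.
- bung0: Black rubber bung, a truncated cone 28 mm across the small end, 36 mm across the big end, 36 mm high, 35 g; origin at the centre of the small end, z towards the big end. Starts standing in the tray.
- bung1: Black rubber bung, a truncated cone 28 mm across the small end, 36 mm across the big end, 36 mm high, 35 g; origin at the centre of the small end, z towards the big end. Starts standing in the tray.
- bung2: Black rubber bung, a truncated cone 28 mm across the small end, 36 mm across the big end, 36 mm high, 35 g; origin at the centre of the small end, z towards the big end. Starts standing in the tray.
- bung3: Black rubber bung, a truncated cone 28 mm across the small end, 36 mm across the big end, 36 mm high, 35 g; origin at the centre of the small end, z towards the big end. Starts standing in the tray.
- cleaner: Bench ultrasonic cleaner, fixed, dry, no lid: white box 190 (x) x 210 (y) x 110 mm high, walls 15 mm; the open tank inside is 160 (x) x 180 (y) mm, its floor 30 mm above the bench. Origin: under the centre of the tank. Grey control console 50 mm deep along its +x side, equally high, knobs 12 mm more. It stands left or right, the riser on the other side.
- cleaner_rim (a point): Centre of the tank's mouth, at rim height (110 mm above the bench).
- riser: Fixed white riser shelf. Origin on the bench, near where the tray's origin starts. Board 12 mm thick, underside 95 mm above the bench, x from 40 to 140, y from -135 to 135 mm; four posts of 16 mm diameter at x = 50 and 125, y = -120 and 120 mm. A small box and dishes are fixed on it, up to 145 mm high.
- bottle0: White plastic bottle with red cap, 68 mm diameter, 190 mm high, loose, to be left alone; origin at the centre of the underside.
- bottle1: White plastic bottle with red cap, 68 mm diameter, 190 mm high, loose, to be left alone; origin at the centre of the underside.
- bottle2: White plastic bottle with red cap, 68 mm diameter, 190 mm high, loose, to be left alone; origin at the centre of the underside.
- jug: White plastic jug, 116 mm diameter, 215 mm high, handle reaching 78 mm to -x, loose, to be left alone; origin at the centre of the underside.
- beaker: Glass beaker, 68 mm diameter, 80 mm high, standing between cleaner and riser, loose, to be left alone; origin at the centre of the underside.
- dish: White ceramic dish, 100 mm diameter, 40 mm high, loose, to be left alone; origin at the centre of the underside.
- carton: Cardboard carton 90 x 120 x 70 mm high, loose, to be left alone; origin at the centre of the underside.
There are look-alikes about, which are no part of the job. Leave any blue or yellow look-alike of the tray alone.

How it is judged:
On the way, in this order (a step that is already met when the one before it is completed fails the run):
1. the tray is held up clear of the bench (by more than 60 mm), within 30 degrees of level, with all four bungs in it (height (world z) of tray above 0.06 m and angle between tray's own z axis and vertical below 0.52 rad and distance between tray and bung0 below 0.1 m and distance between tray and bung1 below 0.1 m and distance between tray and bung2 below 0.1 m and distance between tray and bung3 below 0.1 m), for 0.1 s.
2. the tray, held in the fingers, is tipped by more than 35 degrees with its lip over the cleaner (angle between tray's own z axis and vertical above 0.61 rad and horizontal distance between tray_lip and cleaner_rim below 0.13 m and height (world z) of tray above 0.06 m and contact force between the fingers and tray above 1 N), for 0.1 s.
At the end, for the whole second after the job is handed in: All four bungs lie at rest inside the cleaner's tank, below its rim, and the empty tray stands still and upright (within 7 degrees) flat on the bench (underside within 12 mm of it) (x of bung0 in the frame of cleaner between -0.082 and 0.082 m and y of bung0 in the frame of cleaner between -0.092 and 0.092 m and z of bung0 in the frame of cleaner between 0.02 and 0.11 m and linear speed of each of bung0, bung1, bung2, bung3 below 0.05 m/s and x of bung1 in the frame of cleaner between -0.082 and 0.082 m and y of bung1 in the frame of cleaner between -0.092 and 0.092 m and z of bung1 in the frame of cleaner between 0.02 and 0.11 m and x of bung2 in the frame of cleaner between -0.082 and 0.082 m and y of bung2 in the frame of cleaner between -0.092 and 0.092 m and z of bung2 in the frame of cleaner between 0.02 and 0.11 m and x of bung3 in the frame of cleaner between -0.082 and 0.082 m and y of bung3 in the frame of cleaner between -0.092 and 0.092 m and z of bung3 in the frame of cleaner between 0.02 and 0.11 m and angle between tray's own z axis and vertical below 0.12 rad and height (world z) of tray between -0.01 and 0.012 m and linear speed of tray below 0.03 m/s); the robot touches nothing.
It fails at once if a bystander (bottle, jug, beaker, dish, carton) is pushed more than 40 mm or tipped more than 30 degrees (distance of any of bottle0, bottle1, bottle2, jug, beaker, dish, carton from where it was at the start of the episode above 0.04 m or angle between any of bottle0, bottle1, bottle2, jug, beaker, dish, carton's own z axis and vertical above 0.52 rad).
It fails at once if the tray is dropped or slammed: it moves faster than 0.6 m/s within 30 mm of the bench (height (world z) of tray below 0.03 m and linear speed of tray above 0.6 m/s).
It also fails if it takes over 64 s, if anything falls off the work surface, if the arm or the gripper's body presses on something with over 40 N, if the wrist force passes 120 N, or if a joint passes its speed limit or range.

## Robot

A 6-joint arm with a two-finger parallel gripper is mounted at the origin on the work surface. World frame = base frame: x ahead of the robot, y to its left, z up, the work surface at z = 0. Lengths are in m, angles in rad, forces in N, time in s.
With the tool pointing down it reaches from about 0.375 to 0.975 m from the base axis. Payload 3.8 kg.
Tool frame: the origin (TCP) lies at the very end of the fingers, on their centre line; the grasp point (between the pads) lies 19 mm behind it; z points along the fingers, y is the line along which they close (so a half turn about z gives the same grasp; the last joint's range is limited). The gripper opens to 85 mm and grips with 20 to 120 N. Pads are 22 mm wide; open, the fingers measure 114 mm over their backs; the gripper's body (76 mm by 85 mm) begins 54 mm behind the grasp point. The pads swing forward as they close: fully open they stand 13 mm farther back than shut.
Start: joints at [-1.161, 0.264, 1.604, -0, 1.274, -0.037], TCP at [0.292, -0.609, 0.191] pointing down, gripper open.
Joint ranges: [-2.63, 2.63], [-0.94, 2.18], [0.31, 2.57], [-1.31, 4.45], [0, 2.66], [-2.55, 2.55]. Speed limits (rad/s): [2.57, 2.57, 3.14, 3.14, 3.14, 3.14].

## Interface

Orientations are given as a rotation vector (axis times angle).
In Python, from workcell import read_state, read_camera, calibration, finish_job gives the robot as it stands.
- The arm moves only by the tool step_arm, never from a script. Its argument "commands" is a list of rows, each an object of numbers: "fingers": the gripper's target within -1 to 1 (shut at 1, half-way at 0, fully open at -1); "dx", "dy", "dz": the shift along the tool's x, y, z in m; "roll": the turn about the tool's z in degrees. In form: [{"fingers": .., "dx": .., "dy": .., "dz": .., "roll": ..}, ...]. A call has 1 to 8 rows; each row is the pose to reach, as a shift and turn from the pose commanded when the call began, along the tool's axes at that moment; what a row does not reach only later rows make up. A row lasts 1/8 s, in which the tool goes at most 62.5 mm and 10.7 degrees, less where a joint would pass 70% of its speed; a pose out of reach is approached as far as the arm can. A call with a gripper value outside its range is refused whole. The fingers move at their own pace and stop on an object; "squeeze" is the grip in N (left out, the last holds). Time passes only in rows, so rows that repeat a pose let the fingers close. It gives the time, the measured TCP pose, the force, the opening and the grip force at its end, in the units of the state.
- read_state(): the state, without advancing time (a new reading comes with each control period).
- read_camera(name): name is "side" or "top"; returns (picture, depth): 384x512x3 uint8, blue, green, red; 384x512 float32, m along the optical axis (not along the pixel's ray), 0 where there is no reading.
- calibration(name): a dict with "intrinsics" (3x3 intrinsics, pixels), "world_to_cam" (4x4, takes a point from world to camera coordinates). Camera axes: x right, y up, looking along -z (the intrinsics and any distortion apply to the point x, -y, -z); pixel columns grow to the right and rows downward; lengths in m; the calibration is good to about 2 mm. A picture is of the moment at which its call begins. calibration takes no time and is no camera call.
- finish_job(): hands the job in; it is judged then, once.
The state is a dict: "time": time; "q": joint angles; "joint_vel": joint speeds; "joint_torque": joint torques, N m; "tool_pos": TCP position; "tcp_rot": TCP orientation; "wrist_force": force on the tool from outside, world axes, zero at the start; "torque": the same for the moment, N m; "width": opening from 0.0 (shut) to 1.0 (fully open); "grip_force": force on a finger pad.
Only numpy, scipy, OpenCV 4.12 (cv2) and the standard library are available. Lean on these libraries where they do the work, as an engineer would, in place of code of your own. Each camera call takes 0.05 s, during which the arm holds its last target. There are 200 camera calls.

## Working session

There is one attempt and no reset: what is moved stays moved. The work goes in short steps, Python scripts to look and compute and a tool call to move; the robot and the scene stay as the last step left them, time stands still between calls to the robot, and variables do not carry over. Pictures are saved under pics/ and viewed, at most 10 in all, crops included, and the job is handed in when it is done.

Besides the shell and the picture viewer there is one more tool, called after "Request:" in YAML: its name, and indented under it one key for each argument. step_arm: Moves the arm, as the interface text tells. Its arguments: {"type":"object","properties":{"commands":{"type":"array","items":{"type":"object","properties":{"fingers":{"type":"number"},"dx":{"type":"number"},"dy":{"type":"number"},"dz":{"type":"number"},"roll":{"type":"number"}}}},"squeeze":{"type":"number"}},"required":["commands"]}

```bash
mkdir -p pics
cat > h.py <<'E'
import numpy as np, cv2
from workcell import *
def cast(name,u,v,z=None,depth=None):
    c=calibration(name);K=np.array(c["intrinsics"]);M=np.linalg.inv(np.array(c["world_to_cam"]))
    u=np.atleast_1d(u).astype(float);v=np.atleast_1d(v).astype(float)
    d=np.stack([(u-K[0,2])/K[0,0],-(v-K[1,2])/K[1,1],-np.ones_like(u)],-1)@M[:3,:3].T
    o=M[:3,3]
    s=(z-o[2])/d[:,2] if z is not None else np.asarray(depth)
    return o+d*np.reshape(s,(-1,1))
E
python3 - <<'E'
from h import *
s=read_state();print({k:np.round(v,3) for k,v in s.items()})
for n in("top","side"):
    im,d=read_camera(n);cv2.imwrite(f"pics/{n}0.png",im);np.save(f"{n}0.npy",d)
    c=calibration(n);print(n,{k:np.round(v,3).tolist() if not isinstance(v,str) else v for k,v in c.items()})
E
```

```text
{'time': np.float64(0.0), 'q': array([-1.161,  0.265,  1.605,  0.   ,  1.274, -0.037]), 'joint_vel': array([ 0.   , -0.002,  0.   , -0.   ,  0.001, -0.   ]), 'joint_torque': array([ 2.0000e-03, -5.1511e+01, -3.6731e+01,  0.0000e+00,  1.3000e-02,
       -0.0000e+00]), 'tool_pos': array([ 0.291, -0.608,  0.19 ]), 'tcp_rot': array([-3.061e+00, -6.960e-01,  1.000e-03]), 'wrist_force': array([0.045, 0.052, 0.201]), 'torque': array([ 0.019, -0.015, -0.041]), 'grip_force': np.float64(0.0), 'width': np.float64(0.997)}
top {'intrinsics': [[420.032, 0.0, 254.28], [0.0, 420.032, 191.534], [0.0, 0.0, 1.0]], 'world_to_cam': [[0.012, -1.0, 0.002, -0.019], [0.988, 0.012, 0.157, -0.502], [-0.157, 0.001, 0.988, -1.639], [0.0, 0.0, 0.0, 1.0]]}
side {'intrinsics': [[491.314, 0.0, 250.155], [0.0, 491.314, 186.326], [0.0, 0.0, 1.0]], 'world_to_cam': [[-0.991, -0.132, -0.015, 0.491], [0.066, -0.583, 0.81, -0.089], [-0.115, 0.802, 0.586, -1.766], [0.0, 0.0, 0.0, 1.0]]}
```

View pics/top0.png

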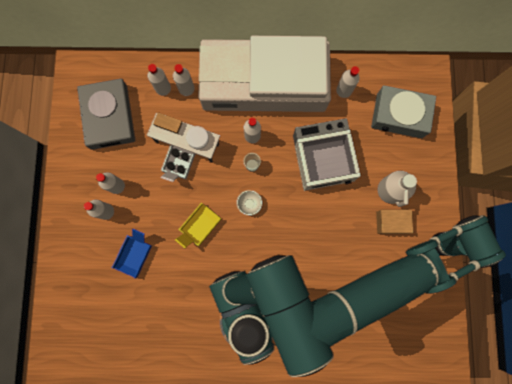

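View pics/side0.png

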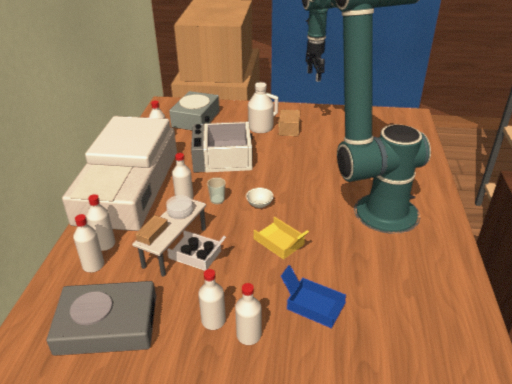

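The top view shows the wanted aluminium tray with black bungs at about (178,163), handle at about (168,180). The look-alikes are the blue tray (133,255) and the yellow tray (200,226). The grey tray with four black bungs under the riser is the one. The cleaner is at (327,160), its console on the far side. Next is one close crop of the tray and cleaner.

Run:
```python
from h import *
im=cv2.imread("pics/top0.png");d=np.load("top0.npy")
a=cv2.resize(im[110:200,140:230],None,fx=6,fy=6,interpolation=2)[:, :400]
b=cv2.resize(im[110:200,285:370],None,fx=4.5,fy=4.5,interpolation=2)
h=600;c=np.zeros((h,800,3),np.uint8);c[:540,:400]=a;c[:b.shape[0],405:405+b.shape[1]]=b[:,:395]
cv2.imwrite("pics/crop1.png",c)
# height map points
v,u=np.mgrid[0:384,0:512]
P=cast("top",u.ravel(),v.ravel(),depth=d.ravel()).reshape(384,512,3)
np.save("P.npy",P)
for px in[(178,163),(168,180),(252,160),(249,204),(252,130),(110,184),(400,187),(396,222),(320,158),(300,155),(355,150),(330,187),(190,140),(100,210),(346,85)]:print(px,np.round(P[px[1],px[0]],3))
```

```text
(178, 163) [0.622 0.302 0.008]
(168, 180) [ 0.554  0.343 -0.008]
(252, 160) [ 0.639 -0.002  0.007]
(249, 204) [0.456 0.008 0.006]
(252, 130) [ 0.725 -0.002  0.142]
(110, 184) [0.508 0.529 0.141]
(400, 187) [ 0.505 -0.552  0.168]
(396, 222) [ 0.384 -0.564  0.072]
(320, 158) [ 0.646 -0.28   0.025]
(300, 155) [ 0.642 -0.191  0.089]
(355, 150) [ 0.689 -0.43  -0.001]
(330, 187) [ 0.531 -0.324 -0.   ]
(190, 140) [0.682 0.234 0.145]
(100, 210) [0.411 0.564 0.13 ]
(346, 85) [ 0.922 -0.372  0.119]
```

View pics/crop1.png

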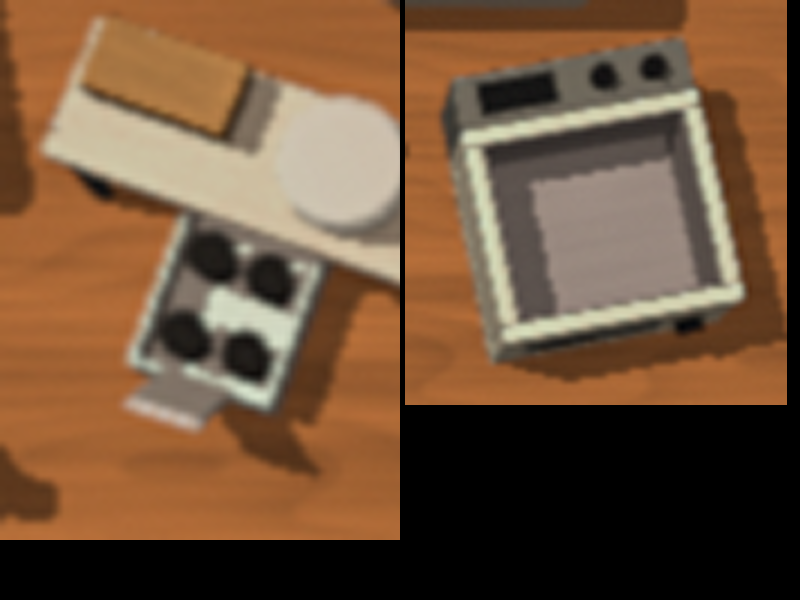

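The crop confirms the grey tray with four black bungs. The handle's top edge runs from about (160.5,177) to (173.3,181.3), with the tray's rear corners at (161.7,170.3) and (185.3,178.3). The cleaner's rim corners are at about (306,185.6), (360.6,176), (350,131) and (297,140.7).

Run:
```python
from h import *
from scipy.spatial.transform import Rotation as R
def C(pts,z):
    p=np.array(pts);return cast("top",p[:,0]-.4,p[:,1]-.4,z=z)[:,:2]
H=C([(160.5,177),(173.3,181.3)],.097);W=C([(161.7,170.3),(185.3,178.3)],.04);L=C([(161.7,170.3),(170.8,145.8)],.04)
print("H",H,np.linalg.norm(H[1]-H[0]),"W",W,np.linalg.norm(W[1]-W[0]))
def ang(v):return np.degrees(np.arctan2(v[1],v[0]))
print("yaw",ang(H[1]-H[0])+90,ang(W[1]-W[0])+90,ang(L[1]-L[0]))
r=C([(306.1,185.6),(360.6,176),(350.1,131.1),(297.2,140.7)],.11)
print("rim",r,r.mean(0),[np.linalg.norm(r[i]-r[i-1]) for i in range(4)],[ang(r[1]-r[0])+90,ang(r[2]-r[1]),ang(r[3]-r[0])])
y=np.radians(ang(W[1]-W[0])+90);ux=np.array([np.cos(y),np.sin(y)])
print("tray from W",W.mean(0)+.067*ux,"from H",H.mean(0)+.098*ux, "grip", W.mean(0)+.067*ux-.0855*ux, "from H",H.mean(0)+.0125*ux)
print(R.from_rotvec(read_state()["tcp_rot"]).as_matrix().round(3))
print("loose:",C([(249,204)],.04),C([(252,160)],.08),C([(253,123)],.19),C([(407,180)],.215),C([(396,211)],.07),C([(158,70),(181,70),(103,178),(89,206),(354,72)],.19))
```

```text
H [[0.54738423 0.35256935]
 [0.53104329 0.30226048]] 0.05289620220108918 W [[0.58585872 0.36201867]
 [0.55424604 0.26583806]] 0.10124264160077047
yaw -17.994430625449183 -18.194679447123406 -17.54315255324916
rim [[ 0.51806172 -0.21017939]
 [ 0.55812449 -0.42042288]
 [ 0.73689909 -0.38425529]
 [ 0.69550381 -0.17678208]] [ 0.62714728 -0.29790991] [np.float64(0.18055768200832126), np.float64(0.2140265164159606), np.float64(0.18239641554262245), np.float64(0.21156253121116173)] [np.float64(10.78860950901408), np.float64(11.437044840460644), np.float64(10.659241033793018)]
tray from W [0.63370245 0.29300784] from H [0.63231386 0.29681474] grip [0.55247736 0.31970493] from H [0.55108877 0.32351183]
[[ 0.902  0.432 -0.001]
 [ 0.432 -0.902  0.002]
 [ 0.    -0.002 -1.   ]]
loose: [[0.45334118 0.0087618 ]] [[ 0.62328964 -0.001177  ]] [[ 0.73866012 -0.00387344]] [[ 0.52442089 -0.55978824]] [[ 0.42881382 -0.56488961]] [[ 0.94384463  0.36024425]
 [ 0.94496291  0.27275081]
 [ 0.52323726  0.54088242]
 [ 0.41980839  0.58437172]
 [ 0.94529884 -0.38594995]]
```

Request:
step_arm:
  commands:
    - {"fingers": -1, "dz": -0.06, "roll": -10}
    - {"fingers": -1, "dz": -0.11, "roll": -20}
    - {"fingers": -1, "dx": 0.04, "dy": -0.045, "dz": -0.11, "roll": -30}
    - {"fingers": -1, "dx": 0.08, "dy": -0.09, "dz": -0.11, "roll": -40}
    - {"fingers": -1, "dx": 0.12, "dy": -0.135, "dz": -0.11, "roll": -50}
    - {"fingers": -1, "dx": 0.16, "dy": -0.18, "dz": -0.11, "roll": -60}
    - {"fingers": -1, "dx": 0.2, "dy": -0.225, "dz": -0.11, "roll": -70}
    - {"fingers": -1, "dx": 0.24, "dy": -0.27, "dz": -0.11, "roll": -80}
  squeeze: 120

```text
invalid input
```

Request:
step_arm:
  commands:
    - {"fingers": -1, "dx": 0, "dy": 0, "dz": -0.06, "roll": -10}
    - {"fingers": -1, "dx": 0, "dy": 0, "dz": -0.11, "roll": -20}
    - {"fingers": -1, "dx": 0.04, "dy": -0.045, "dz": -0.11, "roll": -30}
    - {"fingers": -1, "dx": 0.08, "dy": -0.09, "dz": -0.11, "roll": -40}
    - {"fingers": -1, "dx": 0.12, "dy": -0.135, "dz": -0.11, "roll": -50}
    - {"fingers": -1, "dx": 0.16, "dy": -0.18, "dz": -0.11, "roll": -60}
    - {"fingers": -1, "dx": 0.2, "dy": -0.225, "dz": -0.11, "roll": -70}
    - {"fingers": -1, "dx": 0.24, "dy": -0.27, "dz": -0.11, "roll": -80}
  squeeze: 120

```text
time: 1.1
tool_pos: [0.3914, -0.2595, 0.301]
tcp_rot: [-1.893, -2.507, -0.0]
wrist_force: [0.8, 0.3, 0.3]
width: 0.999
grip_force: 0.0
```

```bash
cat >> h.py <<'E'
from scipy.spatial.transform import Rotation as R
def go(x,y,z,yaw):  # yaw = tray heading in deg; tool x is opposite
    s=read_state();M=R.from_rotvec(s["tcp_rot"]).as_matrix()
    d=M.T@(np.array([x,y,z])-s["tool_pos"]);a=np.degrees(np.arctan2(M[1,0],M[0,0]))
    print("d",d.round(4),"roll",round(-((yaw+180-a+180)%360-180),1),"dist",np.linalg.norm(d).round(3),"pos",np.round(s["tool_pos"],4))
E
python3 -c "
from h import *
go(.5545,.3205,.18,-18)"
```

```text
d [0.5131 0.3158 0.1213] roll -56.1 dist 0.615 pos [ 0.3914 -0.2595  0.301 ]
```

Request:
step_arm:
  commands:
    - {"fingers": -1, "dx": 0.05, "dy": 0.03, "dz": 0, "roll": -8}
    - {"fingers": -1, "dx": 0.1, "dy": 0.062, "dz": 0, "roll": -16}
    - {"fingers": -1, "dx": 0.15, "dy": 0.092, "dz": 0, "roll": -24}
    - {"fingers": -1, "dx": 0.2, "dy": 0.123, "dz": 0, "roll": -32}
    - {"fingers": -1, "dx": 0.25, "dy": 0.154, "dz": 0, "roll": -40}
    - {"fingers": -1, "dx": 0.3, "dy": 0.185, "dz": 0, "roll": -48}
    - {"fingers": -1, "dx": 0.35, "dy": 0.216, "dz": 0, "roll": -56}
    - {"fingers": -1, "dx": 0.4, "dy": 0.247, "dz": 0.02, "roll": -56}

```text
time: 2.1
tool_pos: [0.5231, 0.1925, 0.2829]
tcp_rot: [0.499, 3.098, 0.002]
wrist_force: [0.5, -0.2, -0.1]
width: 0.995
grip_force: 0.0
```

```bash
python3 -c "
from h import *
go(.5545,.3205,.14,-18)"
```

```text
d [0.0109 0.1311 0.1432] roll -0.3 dist 0.194 pos [0.5231 0.1925 0.2829]
```

Request:
step_arm:
  commands:
    - {"fingers": -1, "dx": 0.003, "dy": 0.045, "dz": 0.02, "roll": 0}
    - {"fingers": -1, "dx": 0.007, "dy": 0.09, "dz": 0.05, "roll": 0}
    - {"fingers": -1, "dx": 0.011, "dy": 0.131, "dz": 0.09, "roll": 0}
    - {"fingers": -1, "dx": 0.011, "dy": 0.131, "dz": 0.14, "roll": 0}
    - {"fingers": -1, "dx": 0.011, "dy": 0.131, "dz": 0.158, "roll": 0}
    - {"fingers": -1, "dx": 0.011, "dy": 0.131, "dz": 0.158, "roll": 0}

```text
time: 2.85
tool_pos: [0.5514, 0.3169, 0.1218]
tcp_rot: [-0.502, -3.098, 0.004]
wrist_force: [-0.3, 0.2, 0.2]
width: 1.0
grip_force: 0.0
```

Run:
```python
from h import *
im,d=read_camera("side");np.save("side1.npy",d)
a=cv2.resize(im[170:290,140:270],None,fx=6,fy=6,interpolation=2)[:600,:800]
cv2.imwrite("pics/s1.png",a);go(.5545,.3205,.048,-18)
c=calibration("side");K=np.array(c["intrinsics"]);W=np.array(c["world_to_cam"])
def pj(p):
    q=W@np.r_[p,1];return (K@np.array([q[0],-q[1],-q[2]]))[:2]/-q[2]
ux=np.array([np.cos(-.314),np.sin(-.314),0]);uy=np.array([-ux[1],ux[0],0]);o=np.array([.633,.295,0])
for n,x,y,z in[("topL",-98,25,97),("topR",-98,-25,97),("rearL",-69,50,40),("rearR",-69,-50,40)]:
    print(n,(pj(o+x/1e3*ux+y/1e3*uy+[0,0,z/1e3])-[140,170])*6)
```

```text
d [-0.0005  0.0033  0.0761] roll -0.4 dist 0.076 pos [0.553  0.3176 0.1241]
topL [465.78998917 449.61308854]
topR [512.04173357 389.75935466]
rearL [398.9652116 545.5839636]
rearR [490.918947   426.15415924]
```

View pics/s1.png

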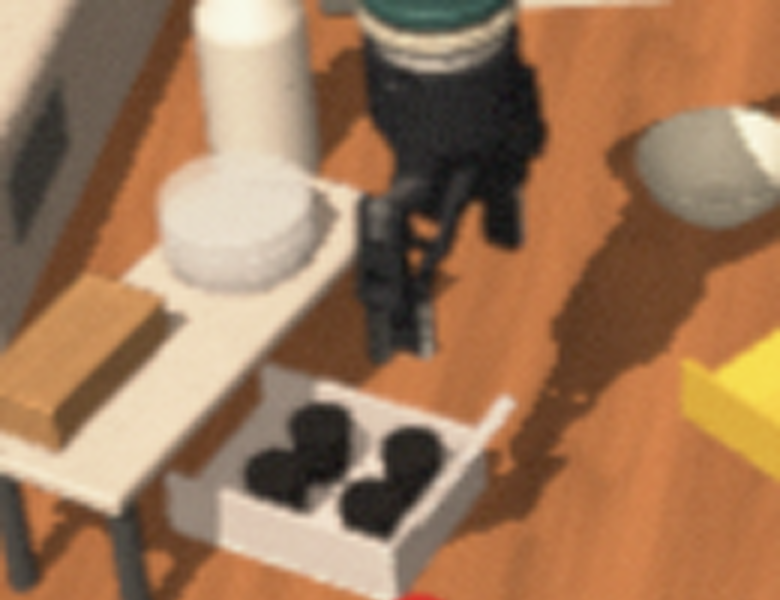

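Run:
```python
from h import *
c=calibration("side");K=np.array(c["intrinsics"]);W=np.array(c["world_to_cam"])
def pj(p):
    q=W@np.r_[p,1];return (K@np.array([q[0],-q[1],-q[2]]))[:2]/-q[2]
t=read_state()["tool_pos"];M=R.from_rotvec(read_state()["tcp_rot"]).as_matrix()
for dy in(-.05,0,.05):print(((pj(t+M[:,1]*dy+[0,0,.013])-[140,170])*6).round())
```

```text
[509. 291.]
[462. 348.]
[413. 408.]
```

Run:
```python
from h import *
im,d=read_camera("side")
for u,v in[(385,345),(380,320),(430,345),(510,235),(500,225),(510,402),(490,430),(420,440)]:
    U,V=140+u/6,170+v/6;dd=d[int(round(V)),int(round(U))]
    print((u,v),dd, cast("side",U,V,depth=[dd]).round(3),im[int(V),int(U)])
t=read_state()["tool_pos"];print(t)
```

```text
(385, 345) 1.6833497 [[0.63  0.182 0.016]] [53 59 63]
(380, 320) 1.6839402 [[0.634 0.174 0.027]] [50 53 57]
(430, 345) 1.7087473 [[ 0.609  0.16  -0.001]] [102 118 139]
(510, 235) 1.4991609 [[0.534 0.278 0.181]] [30 37 47]
(500, 225) 1.4969515 [[0.539 0.277 0.186]] [19 16 16]
(510, 402) 1.5301813 [[0.533 0.304 0.091]] [156 182 214]
(490, 430) 1.648361 [[ 0.562  0.228 -0.001]] [189 212 231]
(420, 440) 1.5849432 [[0.588 0.282 0.039]] [29 34 41]
[0.55400007 0.31803994 0.12558552]
```

Request:
step_arm:
  commands:
    - {"fingers": -1, "dx": 0, "dy": 0.003, "dz": 0.03, "roll": 0}
    - {"fingers": -1, "dx": 0, "dy": 0.003, "dz": 0.06, "roll": 0}
    - {"fingers": -0.5, "dx": 0, "dy": 0.003, "dz": 0.077, "roll": 0}
    - {"fingers": -0.3, "dx": 0, "dy": 0.003, "dz": 0.077, "roll": 0}

```text
time: 3.45
tool_pos: [0.5536, 0.3204, 0.0466]
tcp_rot: [-0.503, -3.101, 0.001]
wrist_force: [1.0, 0.1, -0.0]
width: 0.652
grip_force: 0.0
```

Run:
```python
from h import *
im,d=read_camera("side")
a=cv2.resize(im[190:280,170:270],None,fx=6,fy=6,interpolation=2)
cv2.imwrite("pics/s2.png",a);print(read_state()["tool_pos"],read_state()["width"])
```

```text
[0.55436564 0.32086211 0.04760764] 0.6499332908538655
```

View pics/s2.png

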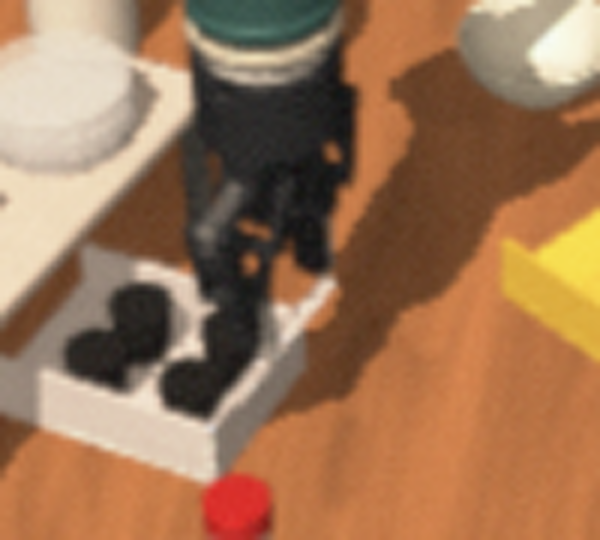

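Request:
step_arm:
  commands:
    - {"fingers": 0.2, "dx": 0, "dy": 0, "dz": 0, "roll": 0}
    - {"fingers": 0.3, "dx": 0, "dy": 0, "dz": 0, "roll": 0}
  squeeze: 20

```text
time: 3.75
tool_pos: [0.5548, 0.321, 0.0486]
tcp_rot: [0.502, 3.099, 0.002]
wrist_force: [-1.8, -2.1, 5.8]
width: 0.541
grip_force: 20.4
```

Run:
```python
from h import *
im,d=read_camera("top");a=cv2.resize(im[140:205,140:205],None,fx=6,fy=6,interpolation=2)
im2,d=read_camera("side");b=cv2.resize(im2[190:255,170:235],None,fx=6,fy=6,interpolation=2)
cv2.imwrite("pics/s3.png",np.hstack([a,b]));s=read_state();print(s["tool_pos"],s["width"],s["grip_force"])
c=calibration("side");K=np.array(c["intrinsics"]);W=np.array(c["world_to_cam"])
def pj(p):
    q=W@np.r_[p,1];return (K@np.array([q[0],-q[1],-q[2]]))[:2]/-q[2]
M=R.from_rotvec(s["tcp_rot"]).as_matrix()
for dy in(-.03,0,.03):print(((pj(s["tool_pos"]+M[:,1]*dy)-[170,190])*6).round())
```

```text
[0.55473751 0.32105074 0.04853254] 0.5391808557699398 20.855381190776825
[314. 325.]
[287. 361.]
[259. 397.]
```

View pics/s3.png

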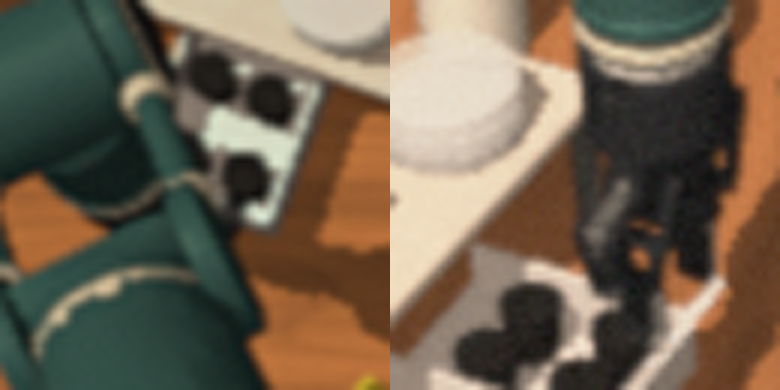

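Request:
step_arm:
  commands:
    - {"fingers": -0.5, "dx": 0, "dy": 0, "dz": 0, "roll": 0}
    - {"fingers": -0.5, "dx": 0, "dy": 0, "dz": 0.007, "roll": 0}
    - {"fingers": -0.5, "dx": 0, "dy": 0, "dz": 0.015, "roll": 0}
    - {"fingers": 0.2, "dx": 0, "dy": 0, "dz": 0.015, "roll": 0}
    - {"fingers": 1, "dx": 0, "dy": 0, "dz": 0.015, "roll": 0}
    - {"fingers": 1, "dx": 0, "dy": 0, "dz": 0.015, "roll": 0}
    - {"fingers": 1, "dx": 0, "dy": 0, "dz": 0.015, "roll": 0}
  squeeze: 120

```text
time: 4.72
tool_pos: [0.5531, 0.3206, 0.031]
tcp_rot: [-0.502, -3.1, 0.001]
wrist_force: [-2.4, -0.4, -1.5]
width: 0.553
grip_force: 123.2
```

Request:
step_arm:
  commands:
    - {"fingers": 1, "dx": 0.01, "dy": 0, "dz": 0, "roll": 0}
    - {"fingers": 1, "dx": 0.025, "dy": 0, "dz": 0, "roll": 0}
    - {"fingers": 1, "dx": 0.045, "dy": 0, "dz": 0, "roll": 0}
    - {"fingers": 1, "dx": 0.065, "dy": 0, "dz": 0, "roll": 0}
    - {"fingers": 1, "dx": 0.08, "dy": 0, "dz": 0, "roll": 0}
    - {"fingers": 1, "dx": 0.085, "dy": 0, "dz": 0, "roll": 0}
    - {"fingers": 1, "dx": 0.085, "dy": 0, "dz": -0.008, "roll": 0}
    - {"fingers": 1, "dx": 0.085, "dy": 0, "dz": -0.02, "roll": 0}

```text
time: 5.72
tool_pos: [0.4731, 0.3474, 0.0518]
tcp_rot: [-0.503, -3.101, 0.001]
wrist_force: [0.2, -0.1, -2.8]
width: 0.545
grip_force: 123.8
```

Run:
```python
from h import *
im2,d=read_camera("side");b=cv2.resize(im2[160:290,140:270],None,fx=4.5,fy=4.5,interpolation=2)
cv2.imwrite("pics/s4.png",b);s=read_state();print(s["tool_pos"],s["width"],s["wrist_force"],s["torque"])
```

```text
[0.47468067 0.34830218 0.05421592] 0.5480978347464351 [ 0.79147314 -0.35098555 -1.85734879] [ 0.05286849  0.10228039 -0.00733531]
```

View pics/s4.png

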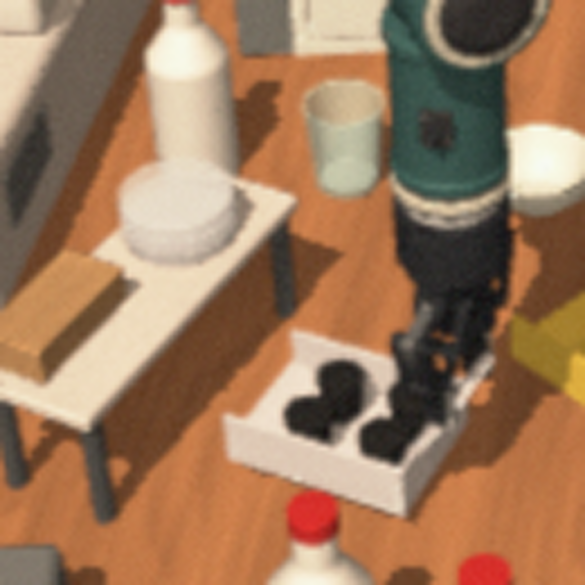

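Request:
step_arm:
  commands:
    - {"fingers": 1, "dx": 0, "dy": 0, "dz": -0.01, "roll": 0}
    - {"fingers": 1, "dx": 0, "dy": 0, "dz": -0.02, "roll": 0}
    - {"fingers": 1, "dx": 0, "dy": 0, "dz": -0.03, "roll": 0}
    - {"fingers": 1, "dx": 0, "dy": 0, "dz": -0.03, "roll": 0}

```text
time: 6.28
tool_pos: [0.474, 0.3482, 0.083]
tcp_rot: [0.502, 3.099, 0.003]
wrist_force: [-0.4, 0.2, -3.7]
width: 0.548
grip_force: 124.0
```

```bash
cat >> h.py <<'E'
def shot(f):
    im2,d=read_camera("side");b=cv2.resize(im2,None,fx=1.56,fy=1.56,interpolation=2)
    cv2.imwrite(f,b);s=read_state();print(s["time"],s["tool_pos"],s["width"],s["wrist_force"],s["torque"]);return im2
E
python3 - <<'E'
from h import *
im=read_camera("side")[0];b=cv2.resize(im[190:290,160:270],None,fx=5,fy=5,interpolation=2)
cv2.imwrite("pics/s5.png",b);s=read_state();print(s["tool_pos"],s["width"],s["wrist_force"],s["torque"])
E
```

```text
[0.4734115  0.34786072 0.08215388] 0.5508614367966004 [ 0.06189428  0.1500531  -3.58097952] [0.04283643 0.22445791 0.05683523]
```

View pics/s5.png

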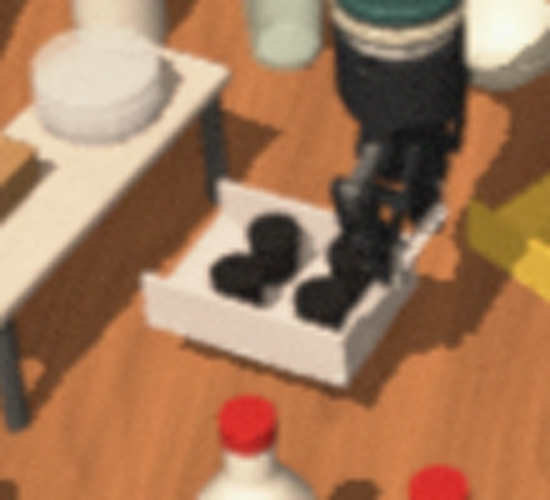

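Request:
step_arm:
  commands:
    - {"fingers": 1, "dx": 0, "dy": 0, "dz": -0.02, "roll": 0}
    - {"fingers": 1, "dx": 0, "dy": 0, "dz": -0.045, "roll": 0}
    - {"fingers": 1, "dx": 0, "dy": 0, "dz": -0.07, "roll": 0}
    - {"fingers": 1, "dx": 0, "dy": 0, "dz": -0.095, "roll": 0}
    - {"fingers": 1, "dx": 0, "dy": 0, "dz": -0.12, "roll": 0}
    - {"fingers": 1, "dx": 0, "dy": 0, "dz": -0.145, "roll": 0}
    - {"fingers": 1, "dx": 0, "dy": 0, "dz": -0.16, "roll": 0}
    - {"fingers": 1, "dx": 0, "dy": 0, "dz": -0.167, "roll": 0}

```text
time: 7.32
tool_pos: [0.4733, 0.3479, 0.2499]
tcp_rot: [0.502, 3.1, 0.002]
wrist_force: [0.2, -0.0, -3.8]
width: 0.551
grip_force: 124.1
```

Run:
```python
from h import *
im,d=read_camera("side");cv2.imwrite("pics/s6raw.png",im)
s=read_state();print(s["q"].round(2),s["tool_pos"],s["wrist_force"],s["torque"])
# pale tray blob & dark bung blobs in the region of the tray
c=calibration("side");K=np.array(c["intrinsics"]);W=np.array(c["world_to_cam"])
def pj(p):
    q=W@np.r_[p,1];return (K@np.array([q[0],-q[1],-q[2]]))[:2]/-q[2]
t=s["tool_pos"];ux=np.array([np.cos(-.314),np.sin(-.314),0]);uy=np.array([-ux[1],ux[0],0])
for n,x,z in[("level front bottom L",137+9,-.031),("rear bottom L",14,-.031),("rear top L",14,.009)]:
    print(n,pj(t+x/1e3*ux+.05*uy+[0,0,z]).round(1))
go(.548,-.313,.25,11)
```

```text
[ 0.59  0.07  1.72 -0.    1.35 -0.66] [0.47335184 0.34787375 0.25013995] [-0.4310189  -0.52408864 -2.57084223] [ 0.08235608  0.17708206 -0.0011164 ]
level front bottom L [188.2 212. ]
rear bottom L [228.4 224.2]
rear top L [227.8 213.2]
d [-2.794e-01 -6.035e-01 -4.000e-04] roll -29.4 dist 0.665 pos [0.4734 0.3479 0.2501]
```

Request:
step_arm:
  commands:
    - {"fingers": 1, "dx": -0.004, "dy": -0.009, "dz": 0, "roll": 0}
    - {"fingers": 1, "dx": -0.013, "dy": -0.027, "dz": 0, "roll": -2}
    - {"fingers": 1, "dx": -0.025, "dy": -0.054, "dz": 0, "roll": -4}
    - {"fingers": 1, "dx": -0.04, "dy": -0.088, "dz": 0, "roll": -6}
    - {"fingers": 1, "dx": -0.057, "dy": -0.124, "dz": 0, "roll": -8}
    - {"fingers": 1, "dx": -0.074, "dy": -0.16, "dz": 0, "roll": -10}
    - {"fingers": 1, "dx": -0.091, "dy": -0.196, "dz": 0, "roll": -12}
    - {"fingers": 1, "dx": -0.105, "dy": -0.226, "dz": 0, "roll": -14}

```text
time: 8.38
tool_pos: [0.5001, 0.0977, 0.2469]
tcp_rot: [-0.12, -3.137, 0.002]
wrist_force: [0.4, 0.1, -3.2]
width: 0.553
grip_force: 124.0
```

```bash
python3 -c "
from h import *
s=read_state();print(s['q'].round(2),s['wrist_force'],s['torque'])
go(.548,-.313,.25,11)"
```

```text
[ 0.14 -0.08  1.88 -0.    1.35 -1.35] [ 0.407634    0.12730611 -3.16854199] [0.01345942 0.21140168 0.01728026]
d [-0.0791 -0.4058 -0.0027] roll -15.4 dist 0.413 pos [0.5001 0.0977 0.2469]
```

Request:
step_arm:
  commands:
    - {"fingers": 1, "dx": -0.006, "dy": -0.03, "dz": 0, "roll": -2}
    - {"fingers": 1, "dx": -0.013, "dy": -0.065, "dz": 0, "roll": -4}
    - {"fingers": 1, "dx": -0.02, "dy": -0.1, "dz": 0, "roll": -6}
    - {"fingers": 1, "dx": -0.027, "dy": -0.135, "dz": 0, "roll": -8}
    - {"fingers": 1, "dx": -0.034, "dy": -0.17, "dz": 0, "roll": -10}
    - {"fingers": 1, "dx": -0.041, "dy": -0.205, "dz": 0, "roll": -12}
    - {"fingers": 1, "dx": -0.048, "dy": -0.24, "dz": 0, "roll": -14}
    - {"fingers": 1, "dx": -0.053, "dy": -0.265, "dz": 0, "roll": -15}

```text
time: 9.38
tool_pos: [0.5323, -0.1702, 0.2467]
tcp_rot: [0.289, -3.125, -0.0]
wrist_force: [0.8, -0.2, -2.7]
width: 0.547
grip_force: 124.1
```

```bash
python3 -c "
from h import *
s=read_state();print(s['q'].round(2),s['wrist_force'],s['torque'])
go(.548,-.313,.235,11)"
```

```text
[-0.35  0.02  1.78 -0.    1.35 -2.11] [ 0.75382628 -0.21728263 -2.7476265 ] [-0.05262752  0.2289021   0.03172667]
d [ 0.0107 -0.1432  0.0117] roll -0.4 dist 0.144 pos [ 0.5323 -0.1702  0.2467]
```

Request:
step_arm:
  commands:
    - {"fingers": 1, "dx": 0.002, "dy": -0.03, "dz": 0, "roll": 0}
    - {"fingers": 1, "dx": 0.004, "dy": -0.06, "dz": 0, "roll": 0}
    - {"fingers": 1, "dx": 0.006, "dy": -0.09, "dz": 0, "roll": 0}
    - {"fingers": 1, "dx": 0.009, "dy": -0.12, "dz": 0, "roll": 0}
    - {"fingers": 1, "dx": 0.011, "dy": -0.138, "dz": 0.005, "roll": 0}
    - {"fingers": 1, "dx": 0.011, "dy": -0.143, "dz": 0.012, "roll": 0}
    - {"fingers": 1, "dx": 0.011, "dy": -0.143, "dz": 0.012, "roll": 0}

```text
time: 10.25
tool_pos: [0.5482, -0.3099, 0.2345]
tcp_rot: [0.29, -3.125, -0.004]
wrist_force: [-0.1, 1.3, -3.4]
width: 0.546
grip_force: 124.2
```

Run:
```python
from h import *
s=read_state();print(s['q'].round(2),s['tool_pos'],s['wrist_force'],s['torque'])
a,da=read_camera("top");b,db=read_camera("side")
A=cv2.resize(a[90:210,280:380],None,fx=4,fy=4,interpolation=2);B=cv2.resize(b[70:190,170:270],None,fx=4,fy=4,interpolation=2)
cv2.imwrite("pics/p7.png",np.hstack([A,B]))
```

```text
[-0.55  0.16  1.65  0.    1.34 -2.31] [ 0.5482004  -0.30994596  0.23451074] [-0.06009898  1.28305229 -3.44943634] [-0.02647687  0.28316741 -0.00980466]
```

View pics/p7.png

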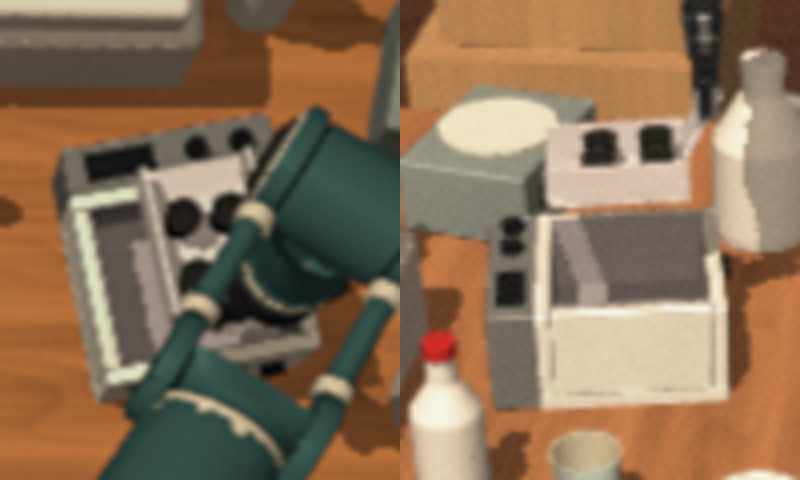

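Request:
step_arm:
  commands:
    - {"fingers": 1, "dx": 0, "dy": 0, "dz": 0, "roll": 0}
    - {"fingers": 1, "dx": 0, "dy": 0, "dz": 0, "roll": 0}
  squeeze: 60

```text
time: 10.6
tool_pos: [0.5495, -0.3103, 0.237]
tcp_rot: [-0.291, 3.127, -0.001]
wrist_force: [-0.2, 0.9, -3.4]
width: 0.549
grip_force: 124.1
```

```bash
cat >> h.py <<'E'
def look():
    s=read_state();b,_=read_camera("side");r=b[92:124,200:252]
    # tray: bright pinkish-grey pixels; slope of the tray's pixels by fitted rectangle
    g=cv2.cvtColor(b,cv2.COLOR_BGR2HSV)[85:140,200:252];m=((g[...,1]<50)&(g[...,2]>150)).astype(np.uint8)
    n,l,st,ce=cv2.connectedComponentsWithStats(m)
    print(round(float(s['time']),2),'F',s['wrist_force'].round(1),'T',s['torque'].round(2),'w',round(float(s['width']),3),'g',round(float(s['grip_force'])))
    print('blobs',[(st[i].tolist(),ce[i].round(0).tolist()) for i in range(1,n) if st[i,4]>60]);return b
E
python3 -c "
from h import *
look()"
```

```text
10.6 F [-0.2  0.9 -3.4] T [-0.    0.22  0.01] w 0.549 g 124
blobs [([0, 9, 18, 12, 100], [5.0, 15.0]), ([7, 39, 13, 16, 72], [13.0, 47.0])]
```

Request:
step_arm:
  commands:
    - {"fingers": 0.9, "dx": 0, "dy": 0, "dz": 0, "roll": 0}
    - {"fingers": 0.9, "dx": 0, "dy": 0, "dz": 0, "roll": 0}
  squeeze: 60

```text
time: 10.9
tool_pos: [0.5493, -0.3108, 0.2366]
tcp_rot: [-0.29, 3.128, -0.0]
wrist_force: [-0.5, -0.2, -3.4]
width: 0.551
grip_force: 124.1
```

```bash
python3 -c "
from h import *
look()"
```

```text
10.9 F [-0.5 -0.2 -3.4] T [-0.02  0.21  0.05] w 0.551 g 124
blobs [([0, 9, 20, 28, 184], [7.0, 21.0]), ([5, 39, 15, 16, 79], [13.0, 46.0])]
```

Request:
step_arm:
  commands:
    - {"fingers": 0.0, "dx": 0, "dy": 0, "dz": 0, "roll": 0}
    - {"fingers": 0.0, "dx": 0, "dy": 0, "dz": 0, "roll": 0}
  squeeze: 40

```text
time: 11.2
tool_pos: [0.5493, -0.3109, 0.2365]
tcp_rot: [-0.29, 3.128, -0.0]
wrist_force: [0.1, -0.5, -3.0]
width: 0.548
grip_force: 124.1
```

```bash
python3 -c "
from h import *
look()"
```

```text
11.2 F [ 0.1 -0.5 -3. ] T [-0.06  0.2  -0.02] w 0.548 g 124
blobs [([0, 9, 17, 16, 110], [5.0, 15.0]), ([5, 39, 15, 16, 90], [13.0, 46.0])]
```

Request:
step_arm:
  commands:
    - {"fingers": 1, "dx": 0.003, "dy": 0.002, "dz": 0.02, "roll": 0}
    - {"fingers": 1, "dx": 0.006, "dy": 0.002, "dz": 0.045, "roll": 0}
    - {"fingers": 1, "dx": 0.007, "dy": 0.002, "dz": 0.07, "roll": 0}
    - {"fingers": 1, "dx": 0.007, "dy": 0.002, "dz": 0.082, "roll": 0}
    - {"fingers": 1, "dx": 0.007, "dy": 0.002, "dz": 0.082, "roll": 0}
  squeeze: 120

```text
time: 11.88
tool_pos: [0.5408, -0.3095, 0.1525]
tcp_rot: [0.29, -3.125, -0.003]
wrist_force: [0.4, -0.2, -4.3]
width: 0.549
grip_force: 124.0
```

Run:
```python
from h import *
s=read_state();print(s['tool_pos'],s['wrist_force'],s['torque'])
a,da=read_camera("top");b,db=read_camera("side")
A=cv2.resize(a[120:195,290:365],None,fx=5.3,fy=5.3,interpolation=2);B=cv2.resize(b[90:165,190:265],None,fx=5.3,fy=5.3,interpolation=2)
cv2.imwrite("pics/p8.png",np.hstack([A,B]))
```

```text
[ 0.54081295 -0.30945037  0.15250165] [ 0.44317926 -0.24396306 -4.31361736] [-0.05956854  0.25666158  0.03694249]
```

View pics/p8.png

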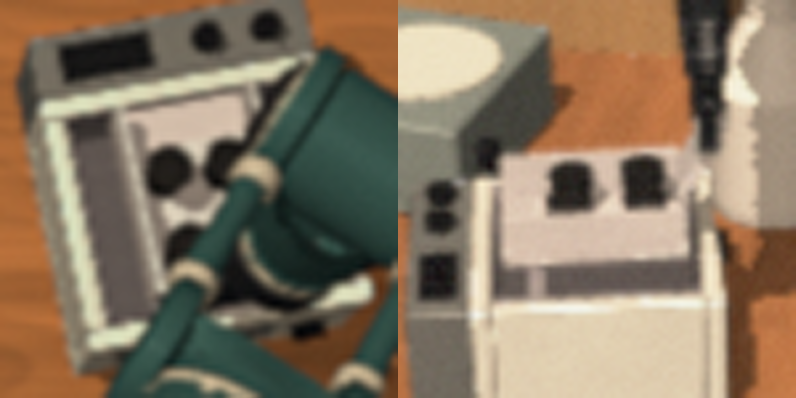

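Request:
step_arm:
  commands:
    - {"fingers": 1, "dx": 0, "dy": 0, "dz": 0.008, "roll": 0}
    - {"fingers": 1, "dx": 0, "dy": 0, "dz": 0.016, "roll": 0}
    - {"fingers": 1, "dx": 0, "dy": 0, "dz": 0.024, "roll": 0}
    - {"fingers": 1, "dx": 0, "dy": 0, "dz": 0.03, "roll": 0}
    - {"fingers": 1, "dx": 0, "dy": 0, "dz": 0.03, "roll": 0}

```text
time: 12.6
tool_pos: [0.5414, -0.3098, 0.1234]
tcp_rot: [0.29, -3.127, -0.002]
wrist_force: [-0.7, 0.2, -3.6]
width: 0.548
grip_force: 124.1
```

Request:
step_arm:
  commands:
    - {"fingers": 1, "dx": -0.004, "dy": 0, "dz": 0, "roll": 0}
    - {"fingers": 1, "dx": -0.008, "dy": 0, "dz": 0, "roll": 0}
    - {"fingers": 1, "dx": -0.012, "dy": 0, "dz": 0, "roll": 0}
    - {"fingers": 1, "dx": -0.012, "dy": 0, "dz": 0, "roll": 0}

```text
time: 13.1
tool_pos: [0.5505, -0.3087, 0.1248]
tcp_rot: [0.29, -3.121, -0.0]
wrist_force: [-11.5, -1.9, 2.3]
width: 0.55
grip_force: 124.2
```

```bash
python3 -c "
from h import *
s=read_state();print(s['tool_pos'],s['wrist_force'],s['torque'])"
```

```text
[ 0.55048693 -0.30867369  0.12483472] [-11.45561332  -1.87439837   2.33164147] [-0.35623773  1.96894389 -0.25363217]
```

Request:
step_arm:
  commands:
    - {"fingers": 1, "dx": 0.005, "dy": 0, "dz": 0, "roll": 0}
    - {"fingers": 1, "dx": 0.005, "dy": 0, "dz": 0.008, "roll": 0}
    - {"fingers": 1, "dx": -0.004, "dy": 0, "dz": 0.008, "roll": 0}
    - {"fingers": 1, "dx": -0.006, "dy": 0, "dz": 0.001, "roll": 0}
    - {"fingers": 1, "dx": -0.009, "dy": 0, "dz": -0.005, "roll": 0}
    - {"fingers": 1, "dx": -0.012, "dy": 0, "dz": -0.012, "roll": 0}
    - {"fingers": 1, "dx": -0.015, "dy": 0, "dz": -0.018, "roll": 0}
    - {"fingers": 1, "dx": -0.015, "dy": 0, "dz": -0.018, "roll": 0}

```text
time: 14.1
tool_pos: [0.5658, -0.3044, 0.1407]
tcp_rot: [0.292, -3.121, -0.004]
wrist_force: [-5.1, -0.5, -5.5]
width: 0.549
grip_force: 124.0
```

Run:
```python
from h import *
s=read_state();print(s['tool_pos'],s['wrist_force'],s['torque'],s['width'])
a,da=read_camera("side");cv2.imwrite("pics/t1.png",a)
```

```text
[ 0.56578938 -0.30439874  0.14067075] [-5.08889009 -0.53526678 -5.50998987] [-0.23136511  1.72007063  0.20937384] 0.5494827893836755
```

```bash
cat > edge.py <<'E'
from h import *
def edge(a,ptsy=(100,150)):
    g=cv2.cvtColor(a,cv2.COLOR_BGR2GRAY)
    for y in range(104,150,2):
        print(y,''.join('%4d'%g[y,x] for x in range(206,252,2)))
E
python3 - <<'E'
from edge import *
edge(cv2.imread("pics/t1.png"))
E
```

```text
104  185 129 109  72  66  65  79 123 127 125 125 127 129 135 133 112  49  68  83  42 106 180 148
106  137 116  69  69  68  69  69  76  93 123 125 132 130 132 131 120  54  42  52  36 109 164 142
108  119  70  66  66  68  65  65  71  92 125 127 133 130 129 125 125  85  31  45  54 125 141 132
110   72  67  65  65  66  64  65  78 120 125 129 129 128 127 126 131 113  35  32  62 129 143 156
112   70  68  63  67  69  65  69 116 122 126 133 127 124 125 127 127  98  35  31  52 117 144 163
114   68  65  63  64  64  66 101 127 125 131 128 127 125 123 126 133 119  54  35  67 122 144 179
116   40  45  65  66  69 100 129 125 125 128 127 127 127 126 129 132 134 104  43 104 131 141 179
118   31  24  65  69  93 126 127 129 126 127 129 128 128 131 130 134 136 105  30 100 127 137 179
120   24  24  69  78 124 128 128 127 126 125 130 130 133 134 134 136 150 113  42  97 130 138 177
122   73  64  87 138 139 149 151 150 164 166 168 164 171 169 180 205 200 145 125 153 171 159 179
124  220 200 197 190 185 186 190 174 197 200 210 197 123  74  69 142 182 159 162 129 130 136 177
126  222 157 157 178 187 197 167 
[... 430 characters left out ...]
5 101 100 171 226  91
136  211 163 211 215 188  81 103 134 158 205 205 198 201 200 200 202 203 198 101  96 160 224 128
138  210 158 209 212 205 195 197 200 198 199 199 197 200 199 200 199 198 204 114  93 127 225 185
140  217 199 200 198 197 198 197 199 199 200 199 200 198 198 198 199 198 201 136  84 108 227 198
142  217 196 200 199 198 199 199 198 197 197 198 196 201 200 198 204 168 143  91  88  95 226 204
144  210 165 201 198 197 196 198 199 199 204 209 163 133 115 107 106 105 111 103 111 127 225 213
146  209 152 189 182 180 188 185 166 187 182 179 195 202 209 210 228 224 226 226 228 226 204 223
148  206 224 225 227 233 235 237 239 240 241 237 232 228 216 213 211 210 205 208 210 213 196 208
```

Request:
step_arm:
  commands:
    - {"fingers": 1, "dx": -0.005, "dy": 0, "dz": -0.006, "roll": 0}
    - {"fingers": 1, "dx": -0.009, "dy": 0, "dz": -0.0125, "roll": 0}
    - {"fingers": 1, "dx": -0.013, "dy": 0, "dz": -0.0185, "roll": 0}
    - {"fingers": 1, "dx": -0.017, "dy": 0, "dz": -0.024, "roll": 0}
    - {"fingers": 1, "dx": -0.026, "dy": 0, "dz": -0.035, "roll": 0}
    - {"fingers": 1, "dx": -0.036, "dy": 0, "dz": -0.045, "roll": 0}
    - {"fingers": 1, "dx": -0.036, "dy": 0, "dz": -0.045, "roll": 0}

```text
time: 15.02
tool_pos: [0.6039, -0.2989, 0.1871]
tcp_rot: [0.291, -3.126, 0.001]
wrist_force: [-3.4, -1.9, -2.5]
width: 0.539
grip_force: 122.8
```

Run:
```python
from edge import *
s=read_state();print(s['tool_pos'],s['wrist_force'],s['torque'],s['width'],s['q'].round(2))
a,da=read_camera("side");edge(a)
```

```text
[ 0.60389293 -0.29886575  0.18714816] [-3.42640234 -1.86508945 -2.49194834] [-0.53105601  1.05410977 -0.30543949] 0.5388969070823946 [-0.5   0.26  1.61 -0.    1.27 -2.25]
104  185 129 112  72  69  69  80 121 126 126 127 115  55  33 105 129 129 134 141 139 134 120 135
106  139 116  72  66  65  66  67  77  95 123 123 137  85  33 107 136 133 137 139 137 132 116 136
108  118  70  68  66  68  65  66  73  92 124 125 136  91  29 108 135 133 137 134 135 130 114 126
110   73  69  66  68  66  66  67  81 120 125 127 133 106  54 108 133 137 136 133 132 130 112 124
112   69  68  65  69  66  65  71 121 124 128 133 131 146 159 126 142 137 137 132 131 131 114 124
114   66  68  66  69  69  71 104 124 121 130 148 171 191 193 167 144 136 133 136 136 131 117 124
116   37  43  66  66  69 103 127 128 147 179 109  51  87 188 189 129 135 132 137 136 128 118 122
118   34  23  67  66  96 128 148 187 195 109  37  34  37 147 188 111 123 136 135 135 128 108 123
120   23  27  63  80 132 177 181 199 185  68  32  33  35  83 194 109 110 137 135 133 126 111 123
122   73  69 109 156  82  88 182 200 181  57  32  30  32
[... 601 characters left out ...]
2  99  96 173 224  89
136  209 198 198 197 197 198 201 195 196 197 202 189 120 104 102 101 102 100 103  97 166 225 126
138  200 196 196 199 200 198 198 200 199 153 118 104 101 104  98 100  97  97 101  96 131 225 182
140  211 198 198 201 199 200 198 167 109  98  95  94  92  95  96  91  92  88  91  87 111 228 197
142  211 193 203 216 197 159 102  91  88  89  90  86  90  86  86  88  91  86  89  88 100 228 203
144  211 145 186 148 100  92  90  88  91  92  95  97 103  99  99 107 105 108 100 111 126 226 213
146  211 139 152 147 159 160 164 154 180 178 177 194 201 210 212 227 226 225 224 228 226 204 224
148  206 225 226 227 232 235 237 238 240 240 238 231 227 218 213 208 211 208 208 213 212 195 210
```

Request:
step_arm:
  commands:
    - {"fingers": 1, "dx": -0.006, "dy": 0, "dz": -0.005, "roll": 0}
    - {"fingers": 1, "dx": -0.012, "dy": 0, "dz": -0.0095, "roll": 0}
    - {"fingers": 1, "dx": -0.018, "dy": 0, "dz": -0.014, "roll": 0}
    - {"fingers": 1, "dx": -0.024, "dy": 0, "dz": -0.018, "roll": 0}
    - {"fingers": 1, "dx": -0.036, "dy": 0, "dz": -0.025, "roll": 0}
    - {"fingers": 1, "dx": -0.049, "dy": 0, "dz": -0.032, "roll": 0}
    - {"fingers": 1, "dx": -0.065, "dy": 0, "dz": -0.037, "roll": 0}
    - {"fingers": 1, "dx": -0.065, "dy": 0, "dz": -0.037, "roll": 0}

```text
time: 16.08
tool_pos: [0.6716, -0.2866, 0.2276]
tcp_rot: [-0.291, 3.121, -0.004]
wrist_force: [-0.8, 0.8, -0.5]
width: 0.026
grip_force: 0.0
```

Run:
```python
from edge import *
s=read_state();print(s['tool_pos'],s['wrist_force'],s['torque'],s['width'],s['q'].round(2))
a,da=read_camera("side");edge(a)
```

```text
[ 0.67157627 -0.28661801  0.22756625] [-0.79535521  0.78101384 -0.52488745] [-0.0012218   0.01821549  0.04793564] 0.02551250163232527 [-0.44  0.35  1.43  0.    1.36 -2.2 ]
104  186 128 107  67  67  65  79 122 127 124 124 128 131 133 134 127 129 134 138 139 133 123 132
106  140 114  63  65  64  68  66  78  96 123 126 130 129 131 133 127 132 133 139 137 132 118 140
108  121  72  66  65  64  71  63  70  94 124 129 132 127 127 126 126 134 140 135 133 131 116 182
110   73  66  67  65  68  63  66  76 120 124 129 130 125 127 123 129 136 139 133 133 129 135 179
112   68  68  66  68  64  66  69 121 124 124 130 126 124 124 124 131 135 135 135 135 125 108 177
114   66  67  67  67  65  69 100 124 120 127 128 123 122 120 127 135 133 135 131 121  83  97 178
116   36  40  67  66  70 104 126 126 123 132 127 127 125 127 127 133 131 126 110  76  71  95 178
118   38  29  66  67  94 127 127 125 127 128 127 128 131 128 132 132 129  81  75  76  71  98 176
120   27  29  69  75 120 126 126 126 126 129 128 129 132 133 131 133 122  91  80  80  79 101 176
122   76  67  90 141 141 147 153 151 162 152 132 124 12
[... 602 characters left out ...]
0 181 178 207 144  64
136   39  33  30  32  63 181 174 184 109  60  49  58 198 213 211 210 211 201 173 185 184 188 124
138   42  30  25  32  35  35  42  70  40  32  35  39 160 208 209 209 208 193 183 194 133 225 182
140  135  48  30  30  30  27  42  35  33  40  40  36 121 201 206 207 201 200 200 160 106 228 197
142  211  87 111  93  42  31  44  41  66  49  51  45 110 207 216 214 214 205 177  92  97 226 202
144  210  94 157 161 145 141 150 147 178 168 169 200 201 206 207 207 204 205 196 118 125 224 215
146  211 141 189 187 182 187 181 164 187 182 185 196 205 214 211 228 224 226 225 227 226 202 223
148  207 224 225 227 231 236 237 238 239 240 237 231 227 216 210 209 209 204 208 212 212 196 209
```

The tray slipped out of the fingers into the tank. I'll raise the arm clear and measure where it lies.

Request:
step_arm:
  commands:
    - {"fingers": 0.9, "dx": 0, "dy": 0, "dz": -0.05, "roll": 0}
    - {"fingers": 0.5, "dx": 0, "dy": 0, "dz": -0.11, "roll": 0}
    - {"fingers": 0, "dx": 0.03, "dy": 0.05, "dz": -0.12, "roll": 0}
    - {"fingers": -1, "dx": 0.06, "dy": 0.1, "dz": -0.12, "roll": 0}
    - {"fingers": -1, "dx": 0.09, "dy": 0.16, "dz": -0.12, "roll": 0}
    - {"fingers": -1, "dx": 0.12, "dy": 0.22, "dz": -0.12, "roll": 0}
    - {"fingers": -1, "dx": 0.13, "dy": 0.27, "dz": -0.12, "roll": 0}

```text
time: 17.0
tool_pos: [0.489, -0.044, 0.3455]
tcp_rot: [-0.288, 3.125, -0.0]
wrist_force: [0.2, 0.5, 0.3]
width: 0.997
grip_force: 0.0
```

```bash
cat > hm.py <<'E'
from h import *
def hmap(name="top",step=.01,show=True):
    im,d=read_camera(name);v,u=np.mgrid[0:384,0:512]
    P=cast(name,u.ravel(),v.ravel(),depth=d.ravel());ok=d.ravel()>0
    a=np.radians(11);U=np.array([np.cos(a),np.sin(a)]);V=np.array([-U[1],U[0]])
    q=P[:,:2]-[.627,-.298];x=q@U;y=q@V;g=cv2.cvtColor(im,cv2.COLOR_BGR2GRAY).ravel()
    H={}
    print("rows x(+far), cols y(+left)  height mm / grey");ys=np.arange(.1,-.101,-.0125)
    for xx in np.arange(.1,-.121,-.0125):
        r=''
        for yy in ys:
            m=ok&(abs(x-xx)<.00625)&(abs(y-yy)<.00625)&(P[:,2]<.3)
            r+=' %4d/%-3d'%(P[m,2].max()*1e3,g[m][P[m,2].argmax()]) if m.any() else '   . /.  '
        print('%5d'%(xx*1e3),r)
    return im,d
E
python3 - <<'E'
from hm import *
im,d=hmap();cv2.imwrite("pics/u1.png",im);np.save("u1.npy",d)
E
```

```text
rows x(+far), cols y(+left)  height mm / grey
  100   116/106  114/143  114/73   117/61   117/133  113/94   116/85   114/112  113/146  115/122  113/126  112/96   114/98   115/98   110/116  119/100  112/119
   87   115/212  116/168  114/197  116/206  113/195  115/189  117/170  117/188  116/182  118/196  112/195  112/209  117/189  115/192  115/188  117/205  114/173
   75   115/195  114/118  110/121  104/96   120/108  105/91   115/120  115/128  117/108  100/56    95/56   116/135  106/91   119/122   91/53   112/151  117/207
   62   118/206  118/145   41/82    66/131   73/156   83/29    87/29    68/52    41/141   80/30    80/57    76/102   72/138   39/92    35/98   114/155  116/205
   50   116/209  115/129   38/80    74/148   71/142   78/29    87/20    73/34    62/40    79/30    80/30    83/38    71/133   31/83    32/139  123/151  117/200
   37   112/208  118/110   35/82    37/81    76/148   85/24    85/14    72/27    74/27    81/31    82/31    76/167   66/161   34/133   40/142  117/167  116/204
   25   120/202  116/165   29/102   33/84    75/153   43/143   71/27    75/21    71/23    61/4
[... 1124 characters left out ...]
 95/126   71/111   49/76    37/79    34/109  114/156  116/203
  -74   115/204  117/130  111/155  112/121  111/196  108/127  133/133  133/138  132/149  135/144  128/114  111/120  114/139  114/133  113/186  113/175  115/178
  -87   117/189  114/200  120/195  119/211  112/209  116/210  139/168  143/172  141/165  145/152  136/143  114/194  115/207  115/208  120/133  116/210  111/136
  -99     2/109   51/77    84/51    80/32    84/50    94/66    82/43    89/58    79/47    87/56    75/45    82/52    67/33    77/9     78/26     5/64     5/68 
 -112     4/108    4/109    7/108    4/72     4/74     7/63     2/64     4/65     5/66     6/65     3/67     3/65     5/63     4/61     6/62     3/62     3/64
```

Run:
```python
from h import *
d=np.load("u1.npy");v,u=np.mgrid[0:384,0:512]
P=cast("top",u.ravel(),v.ravel(),depth=d.ravel())
d2=read_camera("top")[1];P=np.vstack([P,cast("top",u.ravel(),v.ravel(),depth=d2.ravel())])
a=np.radians(11);U=np.array([np.cos(a),np.sin(a)]);V=np.array([-U[1],U[0]])
q=P[:,:2]-[.627,-.298];x=q@U;y=q@V;z=P[:,2]
m=(abs(y)<.04)&(x>-.11)&(x<-.05)&(z>.122)&(z<.16)
print("handle pts",m.sum(),"y range",np.percentile(y[m],[2,98]),"x",np.percentile(x[m],[2,50,98]),"z",np.percentile(z[m],[2,50,98]))
m=(abs(y)<.018)&(x>-.11)&(x<-.05)&(z>.095)&(z<.16)
A=np.c_[np.ones(m.sum()),z[m]-.11];c=np.linalg.lstsq(A,x[m],rcond=None)[0];print("front face x=%.4f + %.2f(z-.11)"%tuple(c))
m=(abs(y)<.035)&(x>-.068)&(x<-.035)&(z>.07)&(z<.09);print("rear wall top",m.sum(),np.percentile(x[m],[5,50,95]),np.median(z[m]))
m=(abs(x)<.03)&(abs(abs(y)-.048)<.02)&(z>.068)&(z<.1)
for s in(1,-1):k=m&(s*y>0);print("side wall",s,k.sum(),np.median(y[k]),np.median(z[k]),"slope",np.polyfit(x[k],y[k],1)[0])
m=(abs(y)<.07)&(x<-.075)&(x>-.1)&(z>.1)&(z<.118)&(abs(y)>.035);print("near rim x",np.percentile(x[m],[3,97]),"z",np.median(z[m]))
m=(abs(y)<.07)&(x>.06)&(x<.1)&(z>.105)&(z<.118);print("far rim",np.percentile(x[m],[3,97]))
```

```text
handle pts 94 y range [-0.02282578  0.02569745] x [-0.08951935 -0.08346352 -0.07453761] z [0.1233695  0.13473172 0.14393135]
front face x=-0.0791 + -0.17(z-.11)
rear wall top 43 [-0.05935633 -0.05502745 -0.05249214] 0.08075028512036098
side wall 1 52 0.0518580224577371 0.07368687560362064 slope 0.14690216914459772
side wall -1 46 -0.04359404289581954 0.07350427823921812 slope 0.0079266943613433
near rim x [-0.09323167 -0.07690325] z 0.10882414377061467
far rim [0.08018805 0.09945071]
```

```bash
python3 -c "
from h import *
a=np.radians(11);U=np.array([np.cos(a),np.sin(a)]);V=np.array([-U[1],U[0]])
p=np.array([.627,-.298])-.066*U+.002*V;print(p)
go(*p,.19,11)"
```

```text
[ 0.56183099 -0.30863014]
d [-0.0212 -0.2768  0.1559] roll -0.1 dist 0.318 pos [ 0.4884 -0.0411  0.3462]
```

Request:
step_arm:
  commands:
    - {"fingers": -1, "dx": -0.004, "dy": -0.05, "dz": 0.01, "roll": 0}
    - {"fingers": -1, "dx": -0.008, "dy": -0.1, "dz": 0.03, "roll": 0}
    - {"fingers": -1, "dx": -0.012, "dy": -0.15, "dz": 0.05, "roll": 0}
    - {"fingers": -1, "dx": -0.016, "dy": -0.2, "dz": 0.08, "roll": 0}
    - {"fingers": -1, "dx": -0.02, "dy": -0.25, "dz": 0.12, "roll": 0}
    - {"fingers": -1, "dx": -0.021, "dy": -0.277, "dz": 0.156, "roll": 0}
    - {"fingers": -1, "dx": -0.021, "dy": -0.277, "dz": 0.156, "roll": 0}

```text
time: 17.98
tool_pos: [0.5595, -0.3149, 0.1838]
tcp_rot: [0.285, -3.123, -0.006]
wrist_force: [-0.9, -0.2, 0.1]
width: 1.001
grip_force: 0.0
```

```bash
python3 -c "
from h import *
go(.5618,-.3086,.083,11)"
```

```text
d [-0.0039  0.0053  0.1008] roll -0.6 dist 0.101 pos [ 0.5595 -0.3149  0.1838]
```

Request:
step_arm:
  commands:
    - {"fingers": -1, "dx": 0, "dy": 0, "dz": 0.03, "roll": 0}
    - {"fingers": -1, "dx": 0, "dy": 0, "dz": 0.06, "roll": 0}
    - {"fingers": -1, "dx": 0, "dy": 0, "dz": 0.085, "roll": 0}
    - {"fingers": -1, "dx": 0, "dy": 0, "dz": 0.1, "roll": 0}
    - {"fingers": -1, "dx": 0, "dy": 0, "dz": 0.106, "roll": 0}
    - {"fingers": -1, "dx": 0, "dy": 0, "dz": 0.106, "roll": 0}

```text
time: 18.73
tool_pos: [0.5625, -0.3137, 0.0834]
tcp_rot: [-0.29, 3.127, -0.001]
wrist_force: [-0.1, -0.1, 0.8]
width: 1.001
grip_force: 0.0
```

```bash
python3 -c "
from h import *
go(.5618,-.3086,.083,11)"
```

```text
d [-0.0002  0.0051  0.0004] roll -0.4 dist 0.005 pos [ 0.5625 -0.3137  0.0834]
```

Request:
step_arm:
  commands:
    - {"fingers": -0.5, "dx": 0, "dy": 0.004, "dz": 0, "roll": 0}
    - {"fingers": 0.2, "dx": 0, "dy": 0.004, "dz": 0, "roll": 0}
    - {"fingers": 0.5, "dx": 0, "dy": 0.004, "dz": 0, "roll": 0}
    - {"fingers": 0.5, "dx": 0, "dy": 0.004, "dz": 0, "roll": 0}
  squeeze: 25

```text
time: 19.23
tool_pos: [0.5625, -0.3105, 0.0836]
tcp_rot: [-0.29, 3.126, -0.003]
wrist_force: [1.6, -1.7, 1.6]
width: 0.25
grip_force: 1.2
```

Request:
step_arm:
  commands:
    - {"fingers": -1, "dx": 0, "dy": 0, "dz": 0, "roll": 0}
    - {"fingers": -1, "dx": 0, "dy": 0, "dz": 0, "roll": 0}
    - {"fingers": -1, "dx": 0, "dy": 0, "dz": 0, "roll": 0}
    - {"fingers": -1, "dx": 0.004, "dy": 0, "dz": 0, "roll": 0}
    - {"fingers": -1, "dx": 0.008, "dy": 0, "dz": 0, "roll": 0}
    - {"fingers": -1, "dx": 0.011, "dy": 0, "dz": 0, "roll": 0}
    - {"fingers": -1, "dx": 0.011, "dy": 0, "dz": 0, "roll": 0}

```text
time: 20.1
tool_pos: [0.5501, -0.3118, 0.0825]
tcp_rot: [0.29, -3.128, -0.0]
wrist_force: [0.8, -0.5, 0.3]
width: 0.997
grip_force: 0.0
```

Run:
```python
from h import *
s=read_state();print(s['tool_pos'],s['wrist_force'],s['torque'])
im,d=read_camera("side");cv2.imwrite("pics/v1.png",im)
g=cv2.cvtColor(im,cv2.COLOR_BGR2GRAY)
for y in range(88,146,2):print(y,''.join('%4d'%g[y,x] for x in range(212,266,2)))
c=calibration("side");K=np.array(c["intrinsics"]);W=np.array(c["world_to_cam"])
def pj(p):
    q=W@np.r_[p,1];return ((K@np.array([q[0],-q[1],-q[2]]))[:2]/-q[2]).round(1)
M=R.from_rotvec(s["tcp_rot"]).as_matrix();t=s["tool_pos"]
for dy in(-.05,.05):print("tip",dy,pj(t+M[:,1]*dy),"z+13",pj(t+M[:,1]*dy+[0,0,.013]),"z+30",pj(t+M[:,1]*dy+[0,0,.03]))
a=np.radians(11);U=np.array([np.cos(a),np.sin(a),0]);V=np.array([-U[1],U[0],0]);o=np.array([.627,-.298,0])+.009*U+.003*V
for n,x,y,z in[("hTopL",-98,25,131),("hTopR",-98,-25,131),("rearL",-69,50,74),("nearrim in L",-89,87,110)]:print(n,pj(o+x/1e3*U+y/1e3*V+[0,0,z/1e3]))
```

```text
[ 0.55006199 -0.31175908  0.08249423] [ 0.77826942 -0.51302426  0.26179038] [-0.02133159  0.00444152  0.00956316]
88  135 135 133 136 135 134 140 139 138 137 139 144 152  69  72  85  95  83  69  65  68 105 184 209 187 147 132
90  136 134 135 131 135 134 139 140 140 138 139 142 139 162 118 111 100 101 108 115 154  90 161 186 179 146 128
92  135 135 133 136 134 138 139 137 138 142 141 138  78  99 144 173 178 170 161 114  90  57 176 209 195 146 129
94  139 139 142 137 135 135 137 137 139 141 143 141  84  81 111 127 140 134 124 107  63  75 226 227 162 151 143
96  142 143 135 115 135 137 137 140 138 140 139 141  77  41  51  67  70  60  57  44  32  70 232 226 163 161 153
98  143 134  94  91 134 130 136 135 134 142 140 143  77  34  41  40  38  44  41  36  30  73 229 171 164 160 154
100  136 102  65  84 125 125 128 126 128 129 132 143  72  37  41  39  43  44  38  34  30  75 213 159 165 163 156
102  109  71  66  81 120 128 124 125 127 130 134 131  90  36  42  40  39  41  39  35  30  72 160 158 165 163 157
104   67  67  61  81 122 128 124 125 131 133 134 132 116  53  39  41  44  40  41  38  61
[... 1794 characters left out ...]
73 127  83  57  69  66  65  67  73  74
138  120  68  57 136 197 199 196 200 202 200 199 202 199 200 190 176 194 142 164 145  52  75  65  68  72  74  75
140   53  41  37  59 184 196 198 198 198 199 201 199 200 198 182 182 182 112 228 198  70  69  66  70  75  73  80
142   51  39  39  35 152 196 198 195 184 192 196 197 197 200 191 196 164 105 227 204  72  75  73  75  75  78 131
144   58  44  36  40  68 147 194 132  70 104 204 213 212 214 203 170 120 131 226 214  85  70  81  92  76  84 133
tip -0.05 [246.2 133. ] z+13 [246.2 130.3] z+30 [246.1 126.7]
tip 0.05 [247.4 145.3] z+13 [247.3 142.5] z+30 [247.2 138.9]
hTopL [249.6 131.9]
hTopR [248.9 125.8]
rearL [243.1 147.5]
nearrim in L [248.3 144.4]
```

Request:
step_arm:
  commands:
    - {"fingers": -1, "dx": 0.005, "dy": 0.002, "dz": 0, "roll": 0}
    - {"fingers": 0.2, "dx": 0.005, "dy": 0.002, "dz": 0, "roll": 0}
    - {"fingers": 0.5, "dx": 0.005, "dy": 0.002, "dz": 0, "roll": 0}
    - {"fingers": 0.5, "dx": 0.005, "dy": 0.002, "dz": 0, "roll": 0}
    - {"fingers": 0.5, "dx": 0.005, "dy": 0.002, "dz": 0, "roll": 0}
  squeeze: 30

```text
time: 20.78
tool_pos: [0.5452, -0.3107, 0.0826]
tcp_rot: [0.29, -3.128, 0.0]
wrist_force: [-0.4, -0.7, 1.4]
width: 0.573
grip_force: 30.9
```

Request:
step_arm:
  commands:
    - {"fingers": 0.5, "dx": -0.006, "dy": 0, "dz": -0.014, "roll": 0}
    - {"fingers": 0.5, "dx": -0.014, "dy": 0, "dz": -0.028, "roll": 0}
    - {"fingers": 0.5, "dx": -0.024, "dy": 0, "dz": -0.04, "roll": 0}
    - {"fingers": 0.5, "dx": -0.035, "dy": 0, "dz": -0.052, "roll": 0}
    - {"fingers": 0.5, "dx": -0.035, "dy": 0, "dz": -0.052, "roll": 0}

```text
time: 21.4
tool_pos: [0.5815, -0.3044, 0.1363]
tcp_rot: [-0.292, 3.126, -0.003]
wrist_force: [-1.8, -0.4, -1.2]
width: 0.572
grip_force: 31.6
```

```bash
cat > tl.py <<'E'
from h import *
s=read_state();print(round(float(s['time']),2),s['tool_pos'].round(4),s['wrist_force'].round(1),s['torque'].round(2),s['width'].round(3),s['grip_force'].round(1))
im,d=read_camera("side");g=cv2.cvtColor(im,cv2.COLOR_BGR2GRAY)
for y in range(98,148,2):print(y,''.join('%4d'%g[y,x] for x in range(206,262,2)))
E
python3 tl.py
```

```text
Traceback (most recent call last):
  File "tl.py", line 2, in <module>
    s=read_state();print(round(float(s['time']),2),s['tool_pos'].round(4),s['wrist_force'].round(1),s['torque'].round(2),s['width'].round(3),s['grip_force'].round(1))
                                                                                                                         ^^^^^^^^^^^^^^^^
AttributeError: 'float' object has no attribute 'round'
```

```bash
sed -i "s/,s\['width'\].*$/,s['width'],s['grip_force'])/" tl.py; python3 tl.py
```

```text
21.4 [ 0.5815 -0.3044  0.1363] [-1.8 -0.4 -1.2] [-0.24  0.43  0.01] 0.5724539159637616 31.637674570083618
98  227 203 142 143 134  95  89 133 132 136 137 134 140 117  58  62  73  41  90 140 126  70  93 127 143 153 157 163
100  226 215 147 136 100  68  86 122 126 127 126 125 130 112  47  68  95  34  87 130 129 103 145 134 144 154 159 161
102  226 197 140 105  67  66  82 122 124 125 128 126 129 120  48  58  91  36  99 139 139 160 175 140 150 156 158 161
104  186 127 111  70  67  68  79 122 126 123 123 127 132 131  65  97 140  71 101 140 135 147 134 144 149 154 160 165
106  142 118  70  67  71  68  66  78  95 124 128 127 132 130  57  49  63  37 105 136 133 123 137 148 152 156 160 165
108  119  74  69  64  65  64  68  70  95 123 128 132 129 128  66  36  39  41 108 133 133 112 125 142 148 157 160 165
110   72  64  69  68  66  65  65  80 120 125 130 132 126 126 108  38  31  44 130 134 131 118 124 135 140 145 149 152
112   66  66  68  65  67  66  68 124 122 126 130 126 125 125 109  37  27  43 129 133 132 120 118 131 139 145 144 147
114   68  65  64  66  66  68 100 126 124 127 127 126 124 12
[... 1229 characters left out ...]
36  211  94 101 108  82  81 183 195 197 196 200 194 194 202 218 222 197 103 121 126 166 225 126  52  72  64  65  74
138  207  91 109  51  38  41 120 195 199 190 109  79 175 222 222 221 208 123 106 120 133 225 183  51  72  68  68 104
140  209 105  98  39  39  31  50 176 196 136  35  43 108 214 211 201 202 168 107  87 110 228 199  71  73  70 103 133
142  210  82 110  36  29  26  36  47 126 136  96 170 199 202 202 199 199 189 119  88 103 227 202  75  73  73 126 137
144  213  72  51  48  42  35  43  54  95 167 175 193 193 195 193 191 189 191 156 113 133 227 214  84  72  76 110 135
146  211 131 132 134 149 150 160 156 182 182 183 198 205 214 212 229 225 224 227 229 228 206 225  92  71 106 136 132
```

Request:
step_arm:
  commands:
    - {"fingers": 0.5, "dx": -0.012, "dy": 0, "dz": -0.011, "roll": 0}
    - {"fingers": 0.5, "dx": -0.024, "dy": 0, "dz": -0.021, "roll": 0}
    - {"fingers": 0.5, "dx": -0.037, "dy": 0, "dz": -0.029, "roll": 0}
    - {"fingers": 0.5, "dx": -0.05, "dy": 0, "dz": -0.037, "roll": 0}
    - {"fingers": 0.5, "dx": -0.05, "dy": 0, "dz": -0.037, "roll": 0}

```text
time: 22.08
tool_pos: [0.6304, -0.2948, 0.1724]
tcp_rot: [-0.292, 3.126, -0.001]
wrist_force: [-1.3, 0.6, -3.8]
width: 0.573
grip_force: 31.5
```

```bash
python3 tl.py
```

```text
22.07 [ 0.6304 -0.2948  0.1724] [-1.3  0.6 -3.8] [-0.07  0.23  0.03] 0.5726717979208427 31.514098048210144
98  227 202 140 144 136  94  88  84  44  63  41  68 138 140 141 138 135 140 139 139 128  67  77 120 137 151 210 244
100  225 215 146 138 101  69  84  97  36  38  34  77 130 134 146 132 135 150 137 133 131  93 110 131 143 156 240 244
102  226 197 139 107  69  65  80 121  50  33  39  99 130 131 132 125 130 134 136 138 137 132 124 139 148 158 241 244
104  187 131 105  69  66  67  76 118  41  33  31 100 128 132 133 128 128 135 138 137 133 123 133 143 151 201 242 243
106  138 115  71  64  64  64  68  72  50  52  50  90 129 129 132 129 130 135 136 137 133 115 137 146 150 161 205 236
108  116  73  68  65  64  67  65  71  83  35  51 121 129 127 127 130 133 135 136 134 128 111 124 141 150 157 161 164
110   72  69  65  67  67  67  65  81 128  44  57 116 126 123 123 130 137 135 135 134 128 115 121 133 138 145 148 152
112   66  70  66  65  64  69  69 119 137  56  52 111 123 122 122 128 135 136 132 135 129 113 123 132 142 203 207 167
114   66  66  67  67  66  67 104 123 136  77  67 105 121 1
[... 1230 characters left out ...]
36  211  88 105 165 196 196 195 193  82 123 198 200 200 200 198 205 160 100 101  94 164 224 127  55 101 120 119 126
138  210  78 106 131 109 139 131 154 135 197 199 200 197 198 206 159  97  96  98  94 133 224 182  49  96 118 123 129
140  207  64  36  45  42  35  45 127 195 196 195 200 198 205 163  91  90  86  84  88 110 228 196  69  76 117 125 131
142  210  65  39  46  40  40 124 193 199 199 198 195 201 155  88  88  88  87  88  88 103 227 203  72  73 102 134 134
144  210  68  43  48  49 124 190 194 195 194 193 191 154  97  98 109 104 106 101 113 135 227 217  88  72 108 138 135
146  212 125 134 132 160 183 181 166 184 182 183 195 204 213 209 228 225 226 225 228 224 206 223  94  73 129 135 131
```

Request:
step_arm:
  commands:
    - {"fingers": 0.5, "dx": 0.01, "dy": 0, "dz": -0.01, "roll": 0}
    - {"fingers": 0.5, "dx": 0.025, "dy": 0, "dz": -0.02, "roll": 0}
    - {"fingers": 0.5, "dx": 0.045, "dy": 0, "dz": -0.035, "roll": 0}
    - {"fingers": 0.5, "dx": 0.055, "dy": 0, "dz": -0.05, "roll": 0}
    - {"fingers": 0.5, "dx": 0.055, "dy": 0, "dz": -0.055, "roll": 0}
    - {"fingers": 0.5, "dx": 0.055, "dy": 0, "dz": -0.055, "roll": 0}

```text
time: 22.88
tool_pos: [0.5754, -0.3054, 0.2278]
tcp_rot: [-0.29, 3.126, -0.002]
wrist_force: [0.7, 0.4, -1.4]
width: 0.566
grip_force: 32.1
```

```bash
python3 tl.py
```

```text
22.88 [ 0.5754 -0.3054  0.2278] [ 0.7  0.4 -1.4] [-0.03  0.06  0.  ] 0.5656353689015733 32.128702998161316
98  226 202 141 142 133  94  91 131 131 135 136 132 140 138 143 148  55  53 126 139 127  69  79 124 139 148 157 163
100  226 216 144 137 103  70  85 119 126 126 124 125 128 136 147 136  59  61 129 132 128 104 174 156 144 153 158 162
102  225 194 139 104  66  67  83 120 128 124 121 126 133 133 128 128 118 113 123 139 139 167 214 204 143 152 158 165
104  185 128 109  69  63  64  80 124 128 126 126 130 132 134 131 127 127 144 143 137 136 181 221 158 151 155 159 161
106  140 114  70  64  71  64  65  76  94 121 125 127 133 132 130 128 131 148 180 126 132 166 225 155 150 155 159 166
108  120  72  67  67  66  69  64  69  96 125 127 132 126 128 124 130 149 191 203 117 120 146 167 143 149 155 160 164
110   73  66  68  67  67  62  62  80 120 124 130 129 126 127 124 153 200 199 188 147 110 136 174 137 139 143 148 152
112   68  65  66  64  65  67  67 120 119 125 132 126 124 126 154 199 199 202 197 171 120 112 171 135 136 144 144 144
114   67  65  67  66  66  67 103 124 124 129 129 123 125 1
[... 1230 characters left out ...]
36  210  86  41  36  57 111 136 150 183 195 194 196 198 196 200 162 105 102 100  95 113 160 117  53  75  68  65  73
138  207  71  29  40  37  39  95 192 196 195 198 196 195 196 139 103 101  97  99  92 126 224 181  53  71  67  66  73
140  210  69  19  32  34  39  88 136 182 198 198 206 211 134  94  91  91  85  83  85 103 227 196  71  72  67  70  96
142  210  75  62  36  38  34  54  40  85 186 191 190 117  88  91  88  89  88  88  87  95 226 203  73  72  69  74  76
144  208  84  84  35  38  37  26  36  42  81 161 142  99 100 100 106 103 105  98 111 127 226 212  83  72  70  75  81
146  211 133 143 131 148 154 156 154 177 174 176 196 201 209 209 227 224 224 224 226 225 204 223  93  69  73  74  75
```

Request:
step_arm:
  commands:
    - {"fingers": 0.5, "dx": 0, "dy": 0, "dz": -0.025, "roll": 0}
    - {"fingers": 0.5, "dx": 0, "dy": 0, "dz": -0.05, "roll": 0}
    - {"fingers": 0.5, "dx": 0.01, "dy": 0, "dz": -0.07, "roll": 0}
    - {"fingers": 0.5, "dx": 0.04, "dy": 0, "dz": -0.075, "roll": 0}
    - {"fingers": 0.5, "dx": 0.075, "dy": 0, "dz": -0.075, "roll": 0}
    - {"fingers": 0.5, "dx": 0.11, "dy": 0, "dz": -0.075, "roll": 0}
    - {"fingers": 0.5, "dx": 0.135, "dy": 0, "dz": -0.075, "roll": 0}
    - {"fingers": 0.5, "dx": 0.135, "dy": 0, "dz": -0.075, "roll": 0}

```text
time: 23.92
tool_pos: [0.4404, -0.3302, 0.3016]
tcp_rot: [0.287, -3.128, 0.0]
wrist_force: [0.2, -0.2, -2.3]
width: 0.567
grip_force: 32.2
```

```bash
cat > tm.py <<'E'
from h import *
s=read_state();print(round(float(s['time']),2),s['tool_pos'].round(4),s['wrist_force'].round(1),s['torque'].round(2),s['width'],s['grip_force'])
c=calibration("side");K=np.array(c["intrinsics"]);W=np.array(c["world_to_cam"])
q=W@np.r_[s["tool_pos"]+[0,0,.03],1];u,v=((K@np.array([q[0],-q[1],-q[2]]))[:2]/-q[2]).astype(int)
im,d=read_camera("side");g=cv2.cvtColor(im,cv2.COLOR_BGR2HSV)
print("tip px",u,v)   # pale unsaturated pixels = tray
for y in range(v-24,v+56,2):print(y,''.join('#' if g[y,x,1]<60 and g[y,x,2]>120 else 'b' if g[y,x,2]<60 else '.' for x in range(u-60,u+30)))
E
python3 tm.py
```

```text
23.93 [ 0.4404 -0.3302  0.3016] [ 0.2 -0.2 -2.3] [0.02 0.01 0.06] 0.5674860383154496 32.15248167514801
tip px 274 81
57 ........................................................bbbb....bb........................
59 ........................................................bbbb....b.........................
61 ........................................................bbb..###..........................
63 .........................................................bbbb..bb.........................
65 .........................................................bbbbbbbb.........................
67 ..........................................................bbbbbbb.........................
69 ..........................................................bbbbbbb.........................
71 ..........................................................bbbbbbb.........................
73 ..........................................................bbbbbb..........................
75 ............................................................bbb...........................
77 ........................................
[... 2094 characters left out ...]
###................................
123 .......#########.###################.#####################................................
125 ####################################..##################..................................
127 ####################################################.#.#.#................................
129 ###################################..#..##########..#.....................................
131 ###################################..........#............................................
133 ###################################.......................................................
135 .###################################......................................................
```

Request:
step_arm:
  commands:
    - {"fingers": 0.5, "dx": 0, "dy": 0, "dz": 0.03, "roll": 0}
    - {"fingers": 0.5, "dx": 0, "dy": 0, "dz": 0.065, "roll": 0}
    - {"fingers": 0.5, "dx": 0, "dy": 0, "dz": 0.095, "roll": 0}
    - {"fingers": 0.5, "dx": 0, "dy": 0, "dz": 0.115, "roll": 0}
    - {"fingers": 0.5, "dx": 0, "dy": 0, "dz": 0.127, "roll": 0}
    - {"fingers": 0.5, "dx": 0, "dy": 0, "dz": 0.135, "roll": 0}
    - {"fingers": 0.5, "dx": 0, "dy": 0, "dz": 0.135, "roll": 0}

```text
time: 24.85
tool_pos: [0.4421, -0.33, 0.1666]
tcp_rot: [-0.29, 3.128, -0.0]
wrist_force: [0.2, 0.4, -2.6]
width: 0.572
grip_force: 32.1
```

```bash
python3 tm.py|head -1; python3 -c "
from hm import *
# bungs in the tank: count dark blobs
im,d=read_camera('top');cv2.imwrite('pics/w1.png',im)
hmap()" | cut -c1-160
```

```text
24.85 [ 0.4421 -0.33    0.1666] [ 0.2  0.4 -2.6] [-0.03  0.04  0.  ] 0.572470208683383 32.14595317840576
rows x(+far), cols y(+left)  height mm / grey
  100   112/127  116/104  116/132  114/97   116/98   118/69   118/96   117/102  114/104  113/107  113/149  116/98   115/175  118/106  118/150  114/105  118/95 
   87   115/217  113/215  121/194  113/209  115/198  114/200  114/197  116/155  115/206  117/203  114/205  111/139  115/204  116/197  116/201  115/185  110/209
   75   113/215  115/173  109/124  103/84   116/130  113/135  113/123  104/70   113/123  113/123  110/119  113/126  108/111  103/66   107/108  114/154  112/196
   62   115/215  118/102   35/86    33/88    35/87    64/25    68/29    68/27    60/55    67/29    69/32    67/69    36/87    73/26    72/26   117/165  115/209
   50   120/201  119/123   33/98    37/88    36/87    38/147   69/29    67/28    58/22    69/28    71/30    66/43    34/111   65/29    66/25   116/202  117/182
   37   111/211  119/113   33/86    41/85    43/89    36/144   54/26    63/53    33/101   74/27    71/29    66/54    33/86    59/38    67/23   116/15
[... 1228 characters left out ...]
  35/141   33/134   31/143   35/135   34/128   . /.     . /.  
  -74   111/193  115/106  114/191  117/153  114/196  108/172  113/139  113/177  110/195  115/138  112/139  111/136  112/112   . /.     . /.     . /.     . /.  
  -87   114/193  113/218  112/186  117/217  113/214  117/212  117/201  116/199  113/196  117/207  115/196  114/175  111/190   . /.     . /.     . /.     . /.  
  -99    54/78     4/79    85/48    76/39    84/51    84/55   113/121   93/53    80/45    80/49    74/44   101/96     7/65    . /.     . /.     . /.     . /.  
 -112     4/115    5/114    9/107   73/135   77/140   41/110   48/147    2/85    51/147   10/111   48/163    0/97    . /.     . /.     . /.     . /.     . /.
```

Request:
step_arm:
  commands:
    - {"fingers": 0.5, "dx": 0.01, "dy": 0, "dz": 0.003, "roll": 0}
    - {"fingers": 0.5, "dx": 0.02, "dy": 0, "dz": 0.008, "roll": 0}
    - {"fingers": 0.5, "dx": 0.02, "dy": 0, "dz": 0.013, "roll": 0}
    - {"fingers": 0.5, "dx": 0.02, "dy": 0, "dz": 0.018, "roll": 0}
    - {"fingers": 0.5, "dx": 0.02, "dy": 0, "dz": 0.018, "roll": 0}

```text
time: 25.62
tool_pos: [0.4219, -0.3333, 0.1477]
tcp_rot: [0.29, -3.127, -0.002]
wrist_force: [-0.4, 0.1, -2.2]
width: 0.568
grip_force: 32.1
```

```bash
python3 tm.py
```

```text
25.62 [ 0.4219 -0.3333  0.1477] [-0.4  0.1 -2.2] [ 0.09  0.01 -0.05] 0.5681731776183462 32.138911485672
tip px 278 117
93 ......................................#############.#...bbbbbbbbbb........................
95 ....................................####################.bbbb...bb........................
97 ...................................#####################.bbbb...bb........................
99 ..................................################..#....bbbb.............................
101 ................................######################....bbb...b.........................
103 ...............................#######################....bbbb.bb.........................
105 ...............................######################....#bbbbbbb.........................
107 ...............................#####################.#....bbbbbbb.........................
109 ................................####################.#....bbbbbbb.........................
111 ................................################...###.....bbbb...........................
113 ...............................
[... 2114 characters left out ...]
...................................
159 #################################..............#..........................................
161 #################################.........................................................
163 #################################.........................................................
165 #################################.........................................................
167 .################################.........................................................
169 ########################.#................................................................
171 ..........................................................................................
```

Request:
step_arm:
  commands:
    - {"fingers": 0.5, "dx": 0, "dy": 0, "dz": 0.004, "roll": 0}
    - {"fingers": 0.5, "dx": 0, "dy": 0, "dz": 0.008, "roll": 0}
    - {"fingers": 0.5, "dx": 0, "dy": 0, "dz": 0.008, "roll": 0}

```text
time: 26.05
tool_pos: [0.422, -0.3333, 0.1399]
tcp_rot: [0.29, -3.127, -0.001]
wrist_force: [0.3, 0.2, -1.5]
width: 0.57
grip_force: 32.1
```

Request:
step_arm:
  commands:
    - {"fingers": 0.5, "dx": 0, "dy": 0, "dz": 0.003, "roll": 0}
    - {"fingers": 0.5, "dx": 0.002, "dy": 0, "dz": 0.007, "roll": 0}
    - {"fingers": 0.5, "dx": 0.002, "dy": 0, "dz": 0.007, "roll": 0}

```text
time: 26.42
tool_pos: [0.4199, -0.3339, 0.1331]
tcp_rot: [0.29, -3.128, -0.001]
wrist_force: [-0.6, 0.4, -2.9]
width: 0.57
grip_force: 32.1
```

Request:
step_arm:
  commands:
    - {"fingers": 0.5, "dx": 0.003, "dy": 0, "dz": 0.004, "roll": 0}
    - {"fingers": 0.5, "dx": 0.006, "dy": 0, "dz": 0.008, "roll": 0}
    - {"fingers": 0.5, "dx": 0.01, "dy": 0, "dz": 0.012, "roll": 0}
    - {"fingers": 0.5, "dx": 0.01, "dy": 0, "dz": 0.012, "roll": 0}

```text
time: 26.92
tool_pos: [0.4096, -0.3376, 0.1269]
tcp_rot: [0.29, -3.127, 0.005]
wrist_force: [-11.9, 2.1, 25.3]
width: 0.569
grip_force: 34.4
```

```bash
python3 tm.py
```

```text
26.93 [ 0.4096 -0.3376  0.1269] [-11.9   2.1  25.3] [1.1  2.11 0.07] 0.5689945587725794 34.36379849910736
tip px 281 121
97 ................................########################.bbbbbbbbb........................
99 ...............................###################...###..bb....bb........................
101 .............................######################..#.#.bbbb...bb........................
103 ............................######################.......bbbb.............................
105 ............................######################.....##.bbb.............................
107 .............................######################....##.bbbb..b.........................
109 .............................##################.###...##..bbbbbbb.........................
111 .............................##.###############.#.#...##..bbbbbbb.........................
113 .............................#.############.######.####...bbbbbbb.........................
115 ................................############..#.####.......bbbbb..........................
117 ...........................
[... 2118 characters left out ...]
...................................
163 ##############################............................................................
165 ##############################............................................................
167 ###########.#.################............................................................
169 ####################.###..................................................................
171 ..........................................................................................
173 ..........................................................................................
175 ..........................................................................................
```

Request:
step_arm:
  commands:
    - {"fingers": 0.5, "dx": 0.01, "dy": 0, "dz": 0, "roll": 0}
    - {"fingers": 0.5, "dx": 0.018, "dy": 0, "dz": 0.004, "roll": 0}
    - {"fingers": 0.5, "dx": 0.026, "dy": 0, "dz": 0.009, "roll": 0}
    - {"fingers": 0.5, "dx": 0.034, "dy": 0, "dz": 0.014, "roll": 0}
    - {"fingers": 0.5, "dx": 0.042, "dy": 0, "dz": 0.02, "roll": 0}
    - {"fingers": 0.5, "dx": 0.042, "dy": 0, "dz": 0.02, "roll": 0}

```text
time: 27.72
tool_pos: [0.3685, -0.3452, 0.1025]
tcp_rot: [0.289, -3.126, 0.006]
wrist_force: [-4.8, -2.5, 8.4]
width: 0.568
grip_force: 34.0
```

```bash
python3 tm.py
```

```text
27.73 [ 0.3685 -0.3452  0.1025] [-4.8 -2.5  8.4] [-0.35  0.66 -0.03] 0.5677253318525278 34.048245549201965
tip px 291 126
102 ..................#####################.#....#...........bbbbbbbbb........................
104 ..................######################.....#...........bbbb...bb........................
106 ..................#######################...#............bbbb....b........................
108 ..................######################.................bbbbb............................
110 ......................###############.#.#....#............bbb..##.........................
112 ....................################.#...#####............bbbbb.bb........................
114 ....................#.############.####.##.................bbbbbbb........................
116 ....................#.###########.#####.#.................bbbbbbbb........................
118 ...................###############..###.##................bbbbbbbb........................
120 ....................##############.###.#..................bbbbbbb.........................
122 ...............####.##.#
[... 2121 characters left out ...]
...................................
168 ####################......................................................................
170 ..........................................................................................
172 ..........................................................................................
174 ..........................................................................................
176 ..........................................................................................
178 ..........................................................................................
180 ..........................................................................................
```

Request:
step_arm:
  commands:
    - {"fingers": 0.5, "dx": 0.009, "dy": 0, "dz": 0.008, "roll": 0}
    - {"fingers": 0.5, "dx": 0.017, "dy": 0, "dz": 0.016, "roll": 0}
    - {"fingers": 0.5, "dx": 0.022, "dy": 0, "dz": 0.022, "roll": 0}
    - {"fingers": 0.5, "dx": 0.027, "dy": 0, "dz": 0.029, "roll": 0}
    - {"fingers": 0.5, "dx": 0.032, "dy": 0, "dz": 0.036, "roll": 0}
    - {"fingers": 0.5, "dx": 0.036, "dy": 0, "dz": 0.043, "roll": 0}
    - {"fingers": 0.5, "dx": 0.036, "dy": 0, "dz": 0.043, "roll": 0}

```text
time: 28.65
tool_pos: [0.3406, -0.3428, 0.0571]
tcp_rot: [0.265, -3.114, 0.018]
wrist_force: [-2.2, -1.1, 2.0]
width: 0.569
grip_force: 35.4
```

```bash
python3 tm.py
```

```text
28.65 [ 0.3406 -0.3428  0.0571] [-2.2 -1.1  2. ] [-0.02  0.06 -0.06] 0.5687793346149337 35.42045474052429
tip px 298 137
113 ............##.#############..###.####..................bbbbbbbb..........................
115 .............#.############.#.#.#.#......................bbb...bb.........................
117 ..............###############.#.#........................bbb....b.........................
119 .............##############.#............................bbbb.............................
121 ............##.############.##..#........................bbb..#...........................
123 ############.#.###########..##.###.......................bbbb..bb.........................
125 #############.###########.#.##..##........................bbbbbbb.........................
127 ################.#######.####...##........................bbbbbbb.........................
129 ###########....########.......#...........................bbbbbbb.........................
131 ###########........#.......................................bbbbb..........................
133 ############.............
[... 2120 characters left out ...]
...................................
179 ..........................................................................................
181 ..........................................................................................
183 ..........................................................................................
185 ..........................................................................................
187 ..........................................................................................
189 ...............##############.............................................................
191 ...........######################.........................................................
```

Request:
step_arm:
  commands:
    - {"fingers": 0.5, "dx": 0, "dy": 0, "dz": 0.004, "roll": 0}
    - {"fingers": 0.5, "dx": 0, "dy": 0, "dz": 0.008, "roll": 0}
    - {"fingers": 0.5, "dx": 0, "dy": 0, "dz": 0.008, "roll": 0}

```text
time: 29.08
tool_pos: [0.3411, -0.3434, 0.0498]
tcp_rot: [0.266, -3.115, 0.019]
wrist_force: [-1.8, -0.6, 0.8]
width: 0.568
grip_force: 35.5
```

```bash
python3 tm.py | sed -n '1p;12,30p'; python3 -c "
from h import *
print(read_state()['q'])"
```

```text
29.07 [ 0.3411 -0.3434  0.0498] [-1.8 -0.6  0.8] [ 0.03 -0.06  0.02] 0.567851720592556 35.45699894428253
132 ############...............................................bbbbbb.........................
134 #############................................................bb...........................
136 ##############.............................................#.bb...........................
138 ##############............................................##.bb...........................
140 #############............................................###..............................
142 #########.####........................################.######.............................
144 ##############........######################################..............................
146 ###############.......####################################................................
148 ###############.......###################################.................................
150 ##############........##################################..................................
152 ##############........###################
[... 183 characters left out ...]
######################..................................
158 ##############.........#################################..................................
160 ##############.........#################################..................................
162 ##############..........#######...........................................................
164 ##############............................................................................
166 ##############............................................................................
168 ##############............................................................................
[-0.82432237  0.04036873  2.14137601 -0.02401183  0.95961135 -2.55139212]
```

Request:
step_arm:
  commands:
    - {"fingers": -0.3, "dx": 0, "dy": 0, "dz": 0, "roll": 0}
    - {"fingers": -0.7, "dx": 0, "dy": 0, "dz": 0, "roll": 0}
    - {"fingers": -1, "dx": 0, "dy": 0, "dz": 0, "roll": 0}
    - {"fingers": -1, "dx": 0, "dy": 0, "dz": 0, "roll": 2}
    - {"fingers": -1, "dx": 0, "dy": 0, "dz": -0.03, "roll": 4}
    - {"fingers": -1, "dx": 0, "dy": 0, "dz": -0.08, "roll": 6}
    - {"fingers": -1, "dx": 0, "dy": 0, "dz": -0.14, "roll": 8}
    - {"fingers": -1, "dx": 0, "dy": 0, "dz": -0.17, "roll": 10}

```text
time: 30.12
tool_pos: [0.3447, -0.3425, 0.2243]
tcp_rot: [-0.011, -3.131, 0.028]
wrist_force: [0.5, 0.0, -0.4]
width: 1.004
grip_force: 0.0
```

Request:
step_arm:
  commands:
    - {"fingers": -1, "dx": 0, "dy": 0.04, "dz": -0.03, "roll": 10}
    - {"fingers": -1, "dx": 0, "dy": 0.09, "dz": -0.06, "roll": 20}
    - {"fingers": -1, "dx": -0.02, "dy": 0.14, "dz": -0.06, "roll": 20}
    - {"fingers": -1, "dx": -0.04, "dy": 0.19, "dz": -0.06, "roll": 20}
    - {"fingers": -1, "dx": -0.06, "dy": 0.24, "dz": -0.06, "roll": 20}
    - {"fingers": -1, "dx": -0.06, "dy": 0.24, "dz": -0.06, "roll": 20}

```text
time: 30.88
tool_pos: [0.4061, -0.0974, 0.2759]
tcp_rot: [-0.542, -3.083, 0.024]
wrist_force: [-0.4, -1.1, -0.5]
width: 1.004
grip_force: 0.0
```

Run:
```python
from h import *
s=read_state();print(s['time'],s['tool_pos'],s['q'].round(2))
c=calibration("side");K=np.array(c["intrinsics"]);W=np.array(c["world_to_cam"])
q=W@[.42,-.33,.03,1];u,v=((K@np.array([q[0],-q[1],-q[2]]))[:2]/-q[2]).astype(int);print(u,v)
im,d=read_camera("side");g=cv2.cvtColor(im,cv2.COLOR_BGR2HSV)
for y in range(v-24,v+20,1):print(y,''.join('#' if g[y,x,1]<60 and g[y,x,2]>120 else 'b' if g[y,x,2]<60 else '.' for x in range(u-40,u+50)))
im,d=read_camera("top");vv,uu=np.mgrid[0:384,0:512];P=cast("top",uu.ravel(),vv.ravel(),depth=d.ravel())
h=cv2.cvtColor(im,cv2.COLOR_BGR2HSV).reshape(-1,3)
m=(P[:,0]>.3)&(P[:,0]<.53)&(P[:,1]>-.44)&(P[:,1]<-.25)&(h[:,1]<60)&(h[:,2]>110)&(P[:,2]<.06)&(P[:,2]>-.01)
p=P[m];print(m.sum(),p.min(0),p.max(0))
f=p[p[:,2]<.02];w=p[p[:,2]>.028]
for n,k in(("floor",f),("walls",w)):
    c=np.linalg.lstsq(np.c_[k[:,:2]-k[:,:2].mean(0),np.ones(len(k))],k[:,2],rcond=None)[0];print(n,len(k),c.round(3))
```

```text
30.875 [ 0.40608239 -0.09742921  0.27591602] [-0.28 -0.28  1.99 -0.02  1.44 -1.5 ]
278 149
125 ############.#.#########.....###.#........................................................
126 #############..############.##.#..........................................................
127 ###########.#...###########..#.#..........................................................
128 ###########..############.#.#..#..........................................................
129 ###########....###############.#..........................................................
130 ########.##....#....###.#.###.............................................................
131 ###########..........##...................................................................
132 ###########...............................................................................
133 ###########...............................................................................
134 ############..............................................................................
135 ############...........................................
[... 2613 characters left out ...]
#####.............................................................................
164 #############.............................................................................
165 #############.............................................................................
166 ###.#########.............................................................................
167 #############.............................................................................
168 #############.............................................................................
858 [ 0.35502665 -0.38531839 -0.00950881] [ 0.50388068 -0.26484744  0.05192771]
floor 722 [0.032 0.014 0.006]
walls 114 [-0.003  0.011  0.038]
```

```bash
python3 -c "
from h import *
print(finish_job())"
```

```text
the job is handed in; nothing more can be done
None
```

The job is handed in, with no verdict returned: my last readings showed all four bungs in the tank and the empty tray flat on the bench; the tray once slipped from the fingers into the tank, was regripped and tipped about 50°, and joint 6 touched its -2.55 rad limit at set-down.

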